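# Lock the bayonet light module and turn it up

### The job

Fit the stout light module into the slotted bayonet socket of the light source: lower it in with its lugs in the open slots, press it down against the spring, twist it clockwise to the stop and let it rise into its notches so that it stays locked, then let go. After that turn only the small inner knob of the coaxial control clockwise to its stop, without dragging the outer ring round. Leave the slim module, the bottles and the beaker standing where they are.

Things in the scene. Friction and masses are not known exactly. Their poses are not given: they have to be found in the camera images.
- light_module_center (a point): The stout light module, loose, upright on a 3 mm mat; point on its axis half-way up, 43 mm above its foot. 86 mm tall: aluminium body 45 mm across up to 52 mm, then a round black finned head 52 mm across (grip it there, any way round). Its x axis runs through its two lugs; a half turn makes no difference. A thin rib on top lies along the lugs. About 0.18 kg.
- lug (a point): tip of one of the stout module's two opposite steel lugs, on its +x side: 33 mm from the axis and 8 mm above the foot. Each lug is 10 mm wide and 8 mm high (4 to 12 mm above the foot).
- slim_module_center (a point): A slimmer, taller module that is not wanted: 104 mm tall, head 36 mm and body 30 mm in diameter, standing upright on the mat; this point is half-way up its axis. It must stay where it is.
- socket (a point): On the upright axis of the light source's bayonet socket, level with the top of its aluminium collar, 83 mm above the worktop (white housing below: 130 x 230 x 40 mm, fixed). Bore 50 mm, outside 70 mm. Axes: x to the housing's back, y along its length away from the knob, z up. Locked, the module's centre is 14 mm above this point and its x axis lies along this y axis.
- slot (a point): top end, at mid wall, of one of the two opposite open slots (16 mm wide, 30 mm from the socket's axis) that let the lugs in. Seen from above the slots lie 54 degrees anticlockwise from the socket's y axis, and opposite. From the slot the lug goes down, then clockwise under a bridge, then up into the notch.
- notch (a point): roof of one of the two opposite notches, 30 mm from the socket's axis along its +y, 17 mm below the collar's top. The lugs, twisted 54 degrees clockwise from the slots (a stop lies a few degrees further), rise 7 mm and rest against these roofs: the foot is then 29 mm below the collar's top.
- plunger (a joint): how far the spring plunger in the bore is pressed down, in m, 0 to 0.027. Free, its top is 15 mm below the collar's top; it pushes up with 2 N there and 0.3 N more for each mm. The lugs pass under the bridges only while the foot is more than 36 mm below the collar's top (plunger over 0.021); it bottoms at 42 mm below.
- knob_grip (a point): On the upright axis of the small inner knob, 22 mm above the knob's lower end (94 mm above the worktop). The knob is a round aluminium one, 36 mm in diameter and 36 mm high, with a dark line on top; its axis is 135 mm from the socket's, towards -y of the housing. It stands on the outer ring, whose top is 0.5 mm below the knob's lower end.
- inner_knob (a joint): angle of the inner knob in rad, growing clockwise seen from above; it stops at 2.4; it stays where it is left (friction 0.03 N m).
- ring_mark (a point): the white mark on the top rim of the outer ring, 30 mm from the knob's axis. The ring is black, 63 mm in diameter and 15 mm high, turns very easily about the same axis, and must not be turned.
- salt_bottle: white reagent bottle with dark red cap, 60 mm in diameter, 118 mm tall, standing on the mat; origin at the centre of its underside. Obstacle.
- stir_beaker: glass beaker 65 mm in diameter, 80 mm tall, on the mat; origin at the centre of its underside. Obstacle.
- small_bottle: white bottle with blue cap, 44 mm in diameter, 92 mm tall, on the mat; origin at the centre of its underside. Obstacle.
There are look-alikes about, which are no part of the job. Leave any pink or turquoise look-alike of the part that bears light_module_center alone.

How it is judged:
By the outcome, as a careful person would: the job done as asked, in the order asked, and still so for the second after the job is handed in, with the robot touching nothing.
It also fails if it takes over 58 s, if anything falls off the work surface, if the arm or the gripper's body presses on something with over 40 N, if the wrist force passes 120 N, or if a joint passes its speed limit or range.

### The arm

A 6-joint arm with a two-finger parallel gripper is mounted at the origin on a cart in front of the work surface, level with it; the furniture and walls round the work are solid. World frame = base frame: x ahead of the robot, y to its left, z up, the work surface at z = 0. Lengths are in m, angles in degrees, forces in N, time in s.
With the tool pointing down it reaches from about 0.4 to 0.825 m from the base axis. Payload 7 kg.
Tool frame: the origin (TCP) lies midway between the tips of the shut fingers; the grasp point (between the pads) lies 19 mm behind it; z points along the fingers, y is the direction in which the jaws open and shut (so a half turn about z gives the same grasp; the last joint's range is limited). The gripper opens to 88 mm and grips with 3 to 60 N. Pads are 19 mm wide; open, the fingers measure 130 mm over their backs; the gripper's body (78 mm by 193 mm) begins 47 mm behind the grasp point.
Start: joints at [91.622, 20.546, 0.682, 0, -70.136, -16.507], TCP at [0.173, 0.652, 0.227] pointing down, gripper open.
Joint ranges: [-176.03, 176.03], [-82.01, 121.73], [-58.28, 71.71], [-173.87, 95.51], [-174.79, -0.11], [-173.66, 173.66]. Speed limits (degrees/s): [136.94, 136.94, 172.46, 180, 180, 180].

### API

Orientations are given as [roll, pitch, yaw] about the fixed x, y, z axes, in that order (R = Rz(yaw) Ry(pitch) Rx(roll)).
In Python, from plant import ctrl, snapshot gives the robot as it stands.
- The arm moves only by the shell command python3 -m pendant 'ROWS'. ROWS is JSON, a list of rows, each a list of 7 numbers: the shift along the tool's x, y, z in m, then the turn, a rotation vector about the tool's x, y, z in rad, then the opening, from -1 (shut) to 1 (fully open), so that 0 is half open. In form: [[x, y, z, ax, ay, az, jaw], ...]. A call has 1 to 12 rows; each row is the pose to reach, as a shift and turn from the pose commanded when the call began, along the tool's axes at that moment; what a row does not reach only later rows make up. A row lasts 1/8 s, in which the tool goes at most 62.5 mm and 10.7 degrees, less where a joint would pass 70% of its speed; a pose out of reach is approached as far as the arm can. A call with a gripper value outside its range is refused whole. The fingers move at their own pace and stop on an object; the grip force is fixed at half the most. Time passes only in rows, so rows that repeat a pose let the fingers close. It gives the time, the measured TCP pose, the force and the opening at its end, in the units of the state.
- ctrl.get_obs(): the state, without advancing time (a new reading comes with each control period).
- snapshot(name): name is "side" or "top"; returns a dict with "image" (384x512x3 uint8, blue, green, red), "mtx" (3x3 intrinsics, pixels), "eye" and "attitude" of the camera in the world. Camera axes: x right, y up, looking along -z (the intrinsics and any distortion apply to the point x, -y, -z); pixel columns grow to the right and rows downward; lengths in m; the calibration is good to about 2 mm. A picture is of the moment at which its call begins. There is no depth.
- ctrl.close_job(): hands the job in, once; it reports no verdict.
The state is a dict: "clock": time; "joint_pos": joint angles; "qvel": joint speeds; "tau": joint torques, N m; "tool_pos": TCP position; "orientation": TCP orientation; "force": force on the tool from outside, world axes, zero at the start; "moment": the same for the moment, N m; "opening": finger opening in m.
Only numpy, scipy, OpenCV 4.12 (cv2) and the standard library are available. Lean on these libraries where they do the work, as an engineer would, in place of code of your own. Each camera call takes 0.05 s, during which the arm holds its last target.

## Working session

There is one attempt and no reset: what is moved stays moved. The work goes in short steps, Python scripts to look and compute and a shell command to move; the robot and the scene stay as the last step left them, time stands still between calls to the robot, and variables do not carry over. Pictures are saved under pics/ and viewed, and the job is handed in when it is done.

```bash
ls; mkdir -p pics; cat > h.py <<'E'
import cv2,numpy as np
from plant import ctrl,snapshot
from scipy.spatial.transform import Rotation as R
def snap(n,f):
    s=snapshot(n); cv2.imwrite('pics/'+f,s['image']); 
    np.savez('pics/'+f+'.npz',**{k:np.array(v) for k,v in s.items()})
    return s
E
python3 - <<'E'
from h import *
for n in('side','top'):
    s=snap(n,n+'0.png')
    print({k:v for k,v in s.items() if k!='image'})
print(ctrl.get_obs())
E
```

```text
pics
{'mtx': array([[422.6826381 ,   0.        , 253.39723411],
       [  0.        , 422.6826381 , 192.81832308],
       [  0.        ,   0.        ,   1.        ]]), 'eye': array([ 1.16315509, -1.23215794,  0.84983847]), 'attitude': array([57.17134764,  1.26592931, 33.89548274])}
{'mtx': array([[390.2174632 ,   0.        , 250.94627813],
       [  0.        , 390.2174632 , 195.30340806],
       [  0.        ,   0.        ,   1.        ]]), 'eye': array([ 0.3826548 , -0.27655464,  1.21037298]), 'attitude': array([  6.7707419 ,  -0.90728221, -91.40392182])}
{'clock': 0.1, 'joint_pos': array([ 9.16223494e+01,  2.05862882e+01,  6.37665458e-01, -1.58994173e-02,
       -7.01346985e+01, -1.65060618e+01]), 'qvel': array([-0.02850234, -0.00407216,  0.11268354,  0.00532879,  0.0560711 ,
        0.04338402]), 'tau': array([-1.37276671e-03, -5.84160662e+01,  2.93748003e+01,  7.01555461e+00,
        1.01865854e-02, -4.28666544e-05]), 'tool_pos': array([0.17331402, 0.65191687, 0.2257236 ]), 'orientation': array([ 1.79915866e+02, -9.34362113e-03, -1.48891191e+01]), 'force': array([-0.60277263,  0.40715651, -0.08726126]), 'moment': array([-0.00549702, -0.0049311 , -0.00787484]), 'opening': 0.08747689106823806}
```

View pics/side0.png

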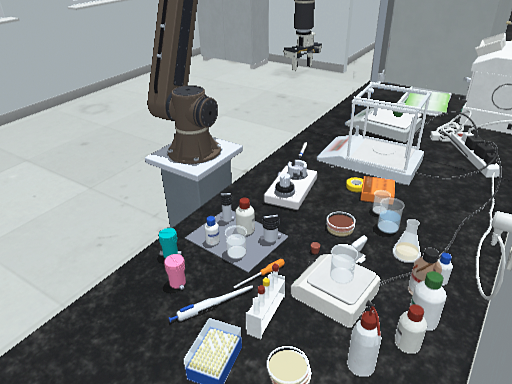

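View pics/top0.png

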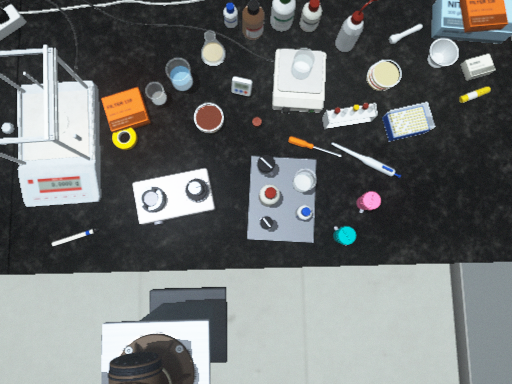

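```bash
python3 - <<'E'
import cv2
t=cv2.imread('pics/top0.png');s=cv2.imread('pics/side0.png')
cv2.imwrite('pics/tm.png',cv2.resize(t[145:255,240:325],None,fx=7,fy=7/1.3*1.0,interpolation=cv2.INTER_CUBIC)[:,:])
cv2.imwrite('pics/th.png',cv2.resize(t[160:230,125:225],None,fx=8,fy=8,interpolation=cv2.INTER_CUBIC))
cv2.imwrite('pics/sm.png',cv2.resize(s[185:270,180:295],None,fx=6.9,fy=6.9,interpolation=cv2.INTER_CUBIC))
cv2.imwrite('pics/sh.png',cv2.resize(s[135:215,255:330],None,fx=7,fy=7,interpolation=cv2.INTER_CUBIC))
E
```

```text
(no output)
```

View pics/tm.png

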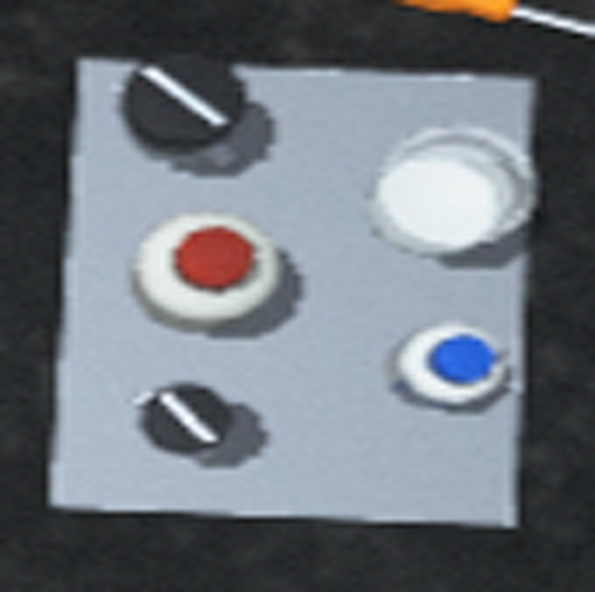

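View pics/th.png

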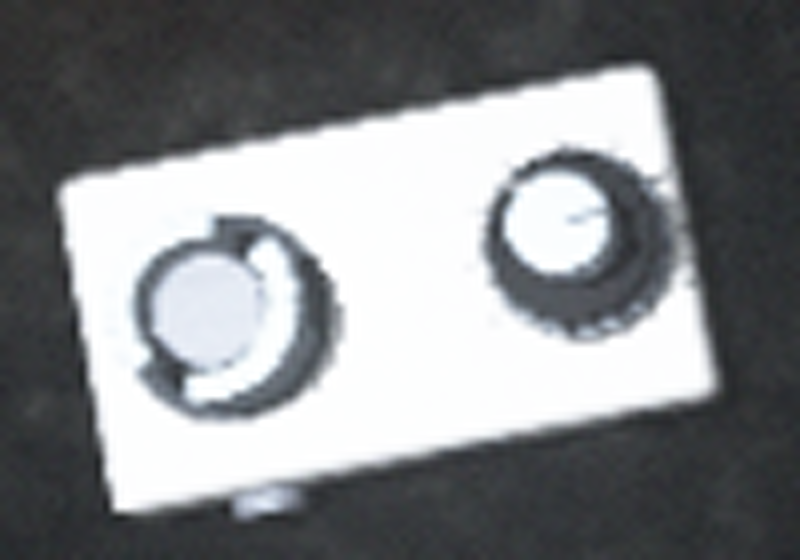

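View pics/sm.png

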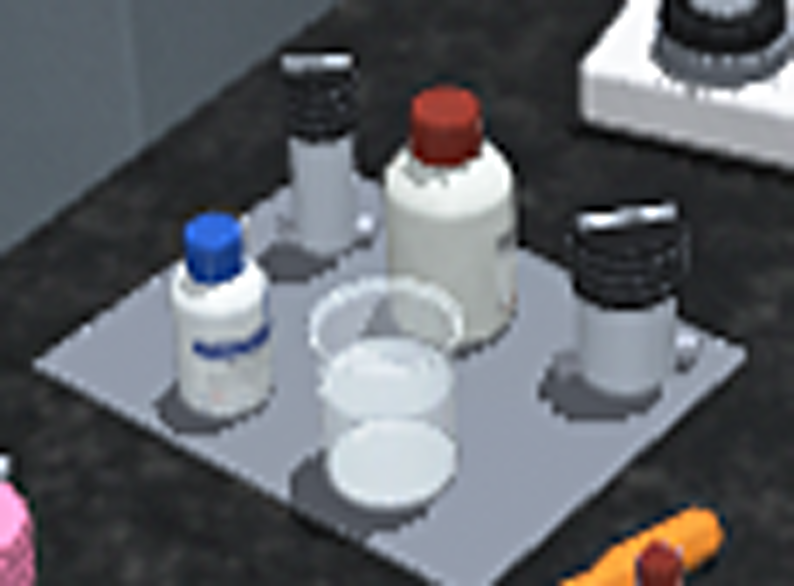

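View pics/sh.png

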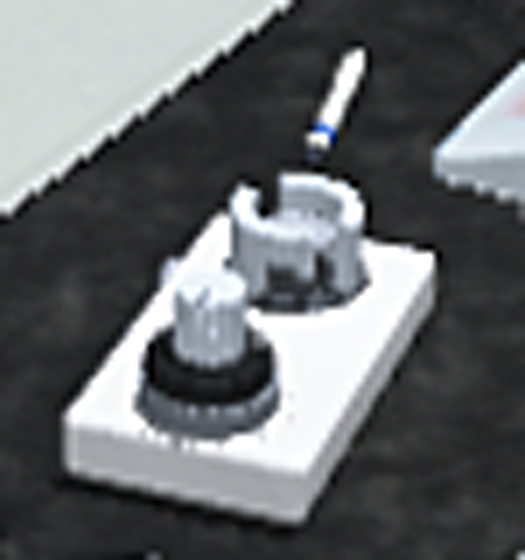

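```bash
cat >> h.py <<'E'
class Cam:
    def __init__(s,f):
        d=np.load('pics/'+f+'.npz'); s.K=d['mtx'];s.e=d['eye'];s.R=R.from_euler('xyz',d['attitude'],degrees=True).as_matrix();s.im=d['image']
    def proj(s,P):
        c=(np.atleast_2d(P)-s.e)@s.R; c=c*[1,-1,-1]; u=c@s.K.T; return u[:,:2]/u[:,2:]
    def at_z(s,px,z):
        c=np.linalg.inv(s.K)@[px[0],px[1],1]; d=s.R@(c*[1,-1,-1]); return s.e+d*(z-s.e[2])/d[2]
    def crop(s,x0,y0,x1,y1,k,f,curves=()):
        im=cv2.resize(s.im[y0:y1,x0:x1],None,fx=k,fy=k,interpolation=cv2.INTER_CUBIC)
        for P,col in curves:
            q=(s.proj(P)-[x0,y0]+.5)*k-.5
            cv2.polylines(im,[np.round(q*16).astype(np.int32)],False,col,1,cv2.LINE_AA,4)
        cv2.imwrite('pics/'+f,im)
def circ(c,r,z,a0=0,a1=360):
    a=np.radians(np.linspace(a0,a1,60)); return np.c_[c[0]+r*np.cos(a),c[1]+r*np.sin(a),0*a+z]
E
cat > fit.py <<'E'
from h import *
from scipy.optimize import least_squares
T=Cam('top0.png');S=Cam('side0.png')
cv=lambda p,s,o:(np.array(p)+.5)/s-.5+np.array(o)
tc=cv([(60,185),(655,63),(720,395),(113,512)],8,(125,160))
sc=cv([(215,215),(435,258),(315,470),(65,425)],7,(255,135))
# top order: +x+y, +x-y, -x-y, -x+y ; side order: -x+y(far left),+x+y,+x-y,-x-y
def H(p):
    c,s=np.cos(p[2]),np.sin(p[2]); M=np.array([[c,-s],[s,c]])
    L=np.array([(65,115),(65,-115),(-65,-115),(-65,115)])/1000
    return np.c_[L@M.T+p[:2],np.full(4,.04)]
for nm,cams in(('top',1),('side',2),('both',3)):
    def f(p):
        q=H(p);r=[]
        if cams&1:r.append(T.proj(q)-tc)
        if cams&2:r.append(S.proj(q[[3,0,1,2]])-sc)
        return np.concatenate(r).ravel()
    o=least_squares(f,[.5,.2,.1]);print(nm,o.x,np.degrees(o.x[2]),np.round(o.fun.reshape(-1,2),1).tolist())
E
python3 fit.py
```

```text
top [ 0.52586991 -0.06398472  0.1756816 ] 10.06581436438632 [[-0.4, -0.7], [0.2, -0.2], [0.1, 0.1], [0.1, 0.7]]
side [ 0.52803684 -0.06756777  0.20302252] 11.632333561667126 [[-0.4, -0.2], [0.5, -0.7], [-0.1, 0.7], [-0.0, -0.1]]
both [ 0.52631859 -0.06449607  0.18539506] 10.622354585126846 [[-0.4, -0.5], [0.1, -0.6], [0.4, -0.4], [0.6, 0.9], [0.2, -0.7], [0.9, -0.9], [-0.8, 0.2], [-0.4, -0.9]]
```

```bash
cat > ov.py <<'E'
import sys
from h import *
T=Cam('top0.png');S=Cam('side0.png')
def local(p,x,y):
    c,s=np.cos(p[2]),np.sin(p[2]);return np.array([p[0]+c*x-s*y,p[1]+s*x+c*y])
def curves(p,sy,yk,sx=0):
    so=local(p,sx,sy);kn=local(p,sx,sy-yk);L=[(65,115),(65,-115),(-65,-115),(-65,115),(65,115)]
    g=(0,255,0);r=(0,0,255);b=(255,80,0)
    C=[(np.array([[*local(p,a/1e3,c/1e3),.04] for a,c in L]),g)]
    C+=[(circ(so,.035,.083),r),(circ(so,.025,.083),b),(circ(kn,.018,.108),r),(circ(kn,.0315,.0715),b)]
    y=np.degrees(p[2])
    for a in(144,324):
        d=np.radians(y+a);C.append((np.array([[*(so+k*np.array([np.cos(d),np.sin(d)])),.083] for k in(.025,.035)]),g))
    return C,so,kn
if __name__=='__main__':
    v=[float(x) for x in sys.argv[1:]]
    C,so,kn=curves([v[0],v[1],np.radians(v[2])],v[3],.135,v[4])
    print(so,kn)
    T.crop(125,160,225,230,8,'oth.png',C);S.crop(255,135,330,215,7,'osh.png',C)
    a=cv2.imread('pics/oth.png');b=cv2.imread('pics/osh.png')
E
python3 ov.py 0.526 -0.0645 10.3 0.0675 0
```

```text
[0.51393085 0.00191224] [ 0.53806915 -0.13091224]
```

View pics/oth.png

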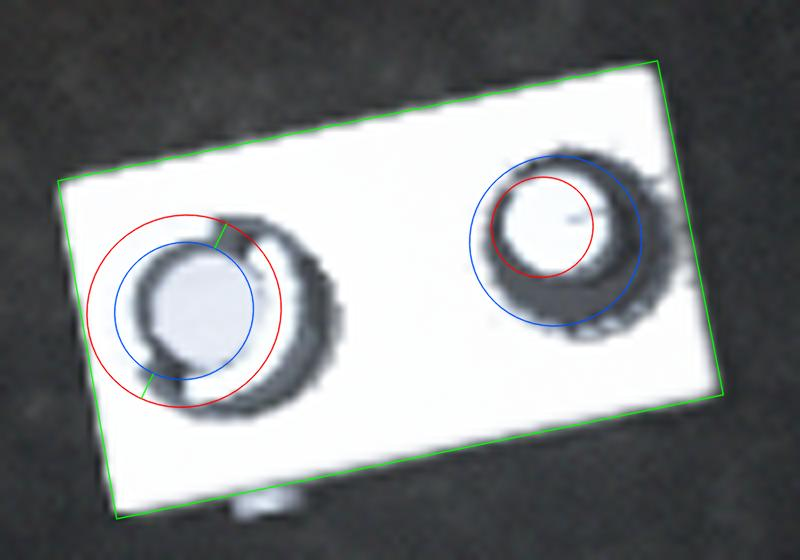

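View pics/osh.png

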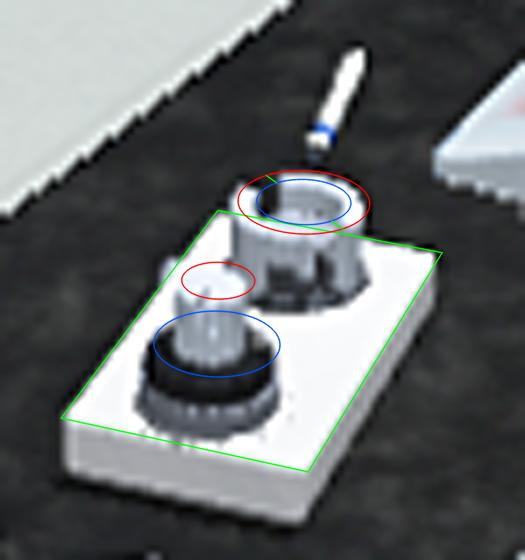

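```bash
python3 ov.py 0.526 -0.0645 10.3 0.0605 0;  python3 - <<'E'
import cv2,numpy as np
a=cv2.imread('pics/oth.png');b=cv2.imread('pics/osh.png')
cv2.imwrite('pics/a1.png',np.hstack([cv2.resize(a[150:450,50:380],None,fx=1.3,fy=1.3),cv2.resize(b[150:450,120:400],(364,390))]))
E
```

```text
[ 0.51518247 -0.00497496] [ 0.53932077 -0.13779944]
```

View pics/a1.png

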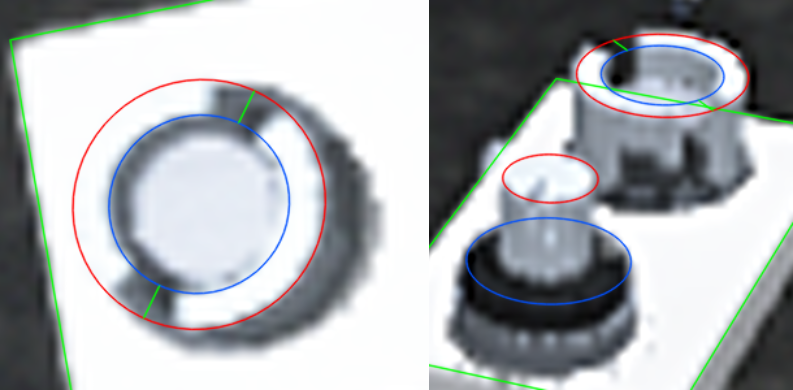

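View pics/oth.png

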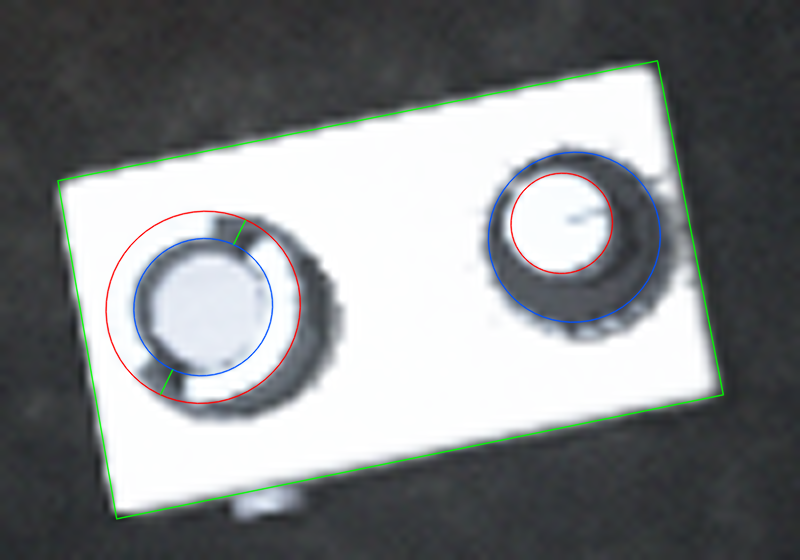

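```bash
cat > mod.py <<'E'
import sys
from h import *
v=[float(x) for x in sys.argv[1:4]]
T=Cam('top0.png');S=Cam('side0.png')
print(T.at_z((265.8,165-.5),.089), S.at_z((180+627/6.9-.4,185+225/6.9-.4),.089))
c=v[:2];a=np.radians(v[2]);d=np.array([np.cos(a),np.sin(a)])
g=(0,255,0);r=(0,0,255);b=(255,80,0)
C=[(circ(c,.026,.089),r),(circ(c,.026,.055),r),(circ(c,.0225,.003),b)]
C+=[(np.array([[*(c+k*d),.092] for k in(-.026,.026)]),g),(np.array([[*(c+k*d),.011] for k in(-.033,.033)]),g)]
T.crop(240,145,290,195,12,'otm.png',C);S.crop(250,205,295,250,12,'osm.png',C)
cv2.imwrite('pics/m1.png',cv2.resize(np.hstack([cv2.resize(cv2.imread('pics/otm.png'),(540,540)),cv2.imread('pics/osm.png')]),(800,400)))
E
python3 mod.py 0.6 -0.33 50
```

```text
[ 0.60500577 -0.34321016  0.089     ] [ 0.61187761 -0.3485748   0.089     ]
```

```bash
python3 mod.py 0.605 -0.344 46
```

```text
[ 0.60500577 -0.34321016  0.089     ] [ 0.61187761 -0.3485748   0.089     ]
```

View pics/m1.png

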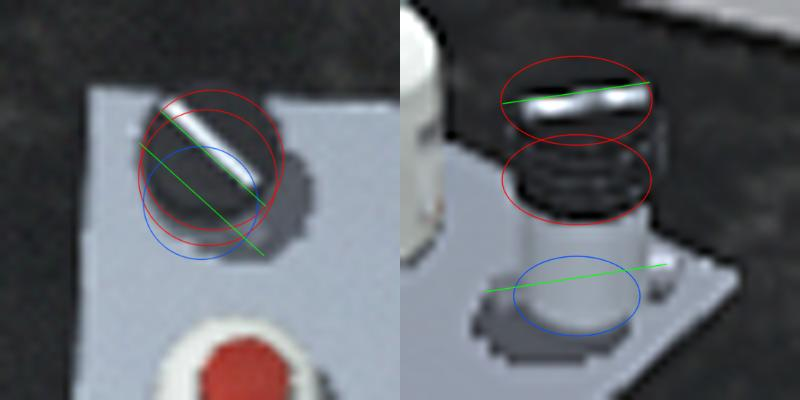

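```bash
sed -i 's/.092\]/.089]/; s/.026,.089)/.026,.0865)/' mod.py; python3 mod.py 0.6085 -0.344 47.5
```

```text
[ 0.60500577 -0.34321016  0.089     ] [ 0.61187761 -0.3485748   0.089     ]
```

View pics/m1.png

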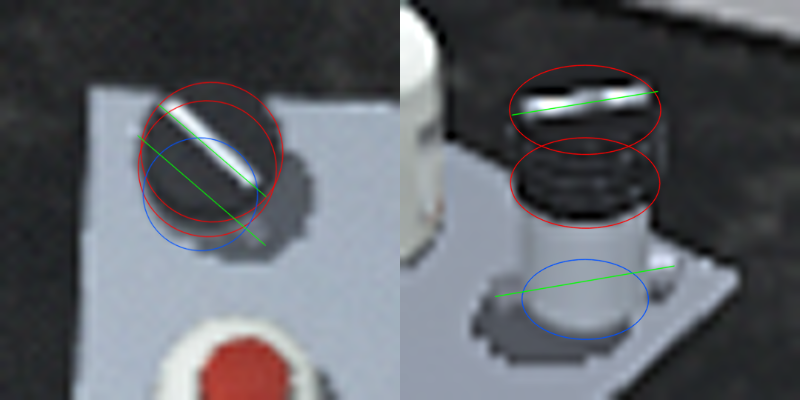

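```bash
cat >> h.py <<'E'
def plan(x,y,z,yaw):
    o=ctrl.get_obs();p=o['tool_pos'];M=R.from_euler('xyz',o['orientation'],degrees=True)
    D=R.from_euler('xyz',[180,0,yaw],degrees=True)
    print('shift',np.round(M.inv().apply(np.array([x,y,z])-p),4),'rot',np.round((M.inv()*D).as_rotvec(),4),'| dist',np.round(np.linalg.norm(np.array([x,y,z])-p),3))
def st():
    o=ctrl.get_obs();print(round(o['clock'],2),'tcp',np.round(o['tool_pos'],4),'rpy',np.round(o['orientation'],1),'F',np.round(o['force'],1),'M',np.round(o['moment'],2),'op',round(o['opening'],4),'j',np.round(o['joint_pos'],0))
E
python3 - <<'E'
from h import *
T=Cam('top0.png')
for n,px,z in[('salt cap',(270,193),.121),('small cap',(305.5,211.5),.095),('beaker rim',(305,179.5),.083),('slim top',(267.5,223),.107),('bal front L',(22,206),.06),('bal front R',(101,202),.06),('frame FR',(80,90),.0),('frame top corner',(47,50),.25),('frame',(80,150),.25),('orange box',(148,118),.05)]:
    print(n,np.round(T.at_z(px,z),3))
plan(.44,-.05,.30,0)
E
cat > crop.py <<'E'
E
python3 - <<'E'
import cv2
t=cv2.imread('pics/top0.png')
cv2.imwrite('pics/bal.png',cv2.resize(t[20:220,0:120],None,fx=3,fy=3))
E
```

```text
salt cap [ 0.517 -0.351  0.121]
small cap [ 0.464 -0.453  0.095]
beaker rim [ 0.559 -0.457  0.083]
slim top [ 0.433 -0.342  0.107]
bal front L [0.502 0.374 0.06 ]
bal front R [0.509 0.144 0.06 ]
frame FR [0.878 0.24  0.   ]
frame top corner [0.884 0.22  0.25 ]
frame [0.62  0.129 0.25 ]
orange box [0.765 0.01  0.05 ]
shift [ 0.4381  0.6099 -0.0733] rot [ 0.0015  0.     -0.2599] | dist 0.755
```

View pics/bal.png

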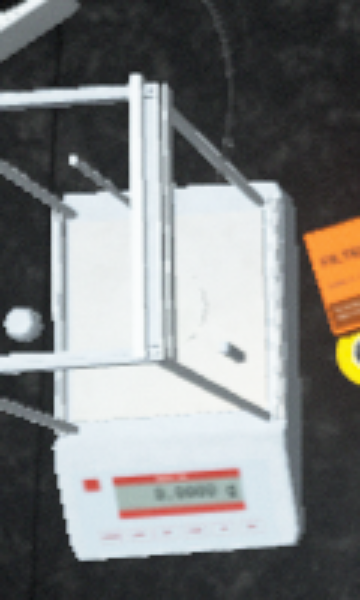

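```bash
python3 -c "
from h import *
plan(.47,-.1,.30,0)"
```

```text
shift [ 0.4799  0.6505 -0.0732] rot [ 0.0015  0.     -0.2599] | dist 0.812
```

```bash
python3 -m pendant '[[0.48,0.65,-0.073,0,0,-0.26,1],[0.48,0.65,-0.073,0,0,-0.26,1],[0.48,0.65,-0.073,0,0,-0.26,1],[0.48,0.65,-0.073,0,0,-0.26,1],[0.48,0.65,-0.073,0,0,-0.26,1],[0.48,0.65,-0.073,0,0,-0.26,1],[0.48,0.65,-0.073,0,0,-0.26,1],[0.48,0.65,-0.073,0,0,-0.26,1],[0.48,0.65,-0.073,0,0,-0.26,1],[0.48,0.65,-0.073,0,0,-0.26,1],[0.48,0.65,-0.073,0,0,-0.26,1],[0.48,0.65,-0.073,0,0,-0.26,1]]'; python3 -c "
from h import *
st();plan(.609,-.343,.19,0)"
```

```text
clock: 1.6
tool_pos: [0.4481, -0.0445, 0.2944]
orientation: [-180.0, -0.0, 0.0]
force: [1.3, 1.6, 0.8]
opening: 0.0875
1.6 tcp [ 0.4481 -0.0445  0.2944] rpy [-180.   -0.    0.] F [1.3 1.6 0.8] M [ 0.16 -0.19 -0.  ] op 0.0875 j [ 20.  -4. -20.  -0. -74.  70.]
shift [0.1608 0.2986 0.1044] rot [-0.0004 -0.0007  0.0003] | dist 0.355
```

```bash
python3 -m pendant '[[0.161,0.2985,0.104,0,0,0,1],[0.161,0.2985,0.104,0,0,0,1],[0.161,0.2985,0.104,0,0,0,1],[0.161,0.2985,0.104,0,0,0,1],[0.161,0.2985,0.104,0,0,0,1],[0.161,0.2985,0.104,0,0,0,1],[0.161,0.2985,0.104,0,0,0,1],[0.161,0.2985,0.104,0,0,0,1],[0.161,0.2985,0.104,0,0,0,1]]'; python3 - <<'E'
from h import *
st()
T=snap('top','top1.png');S=snap('side','side1.png')
T=Cam('top1.png');S=Cam('side1.png')
T.crop(225,120,325,195,8,'t1.png');S.crop(190,140,310,260,5,'s1.png')
E
```

```text
clock: 2.72
tool_pos: [0.609, -0.3401, 0.1909]
orientation: [180.0, -0.1, 0.1]
force: [0.6, 0.6, 0.5]
opening: 0.0878
2.73 tcp [ 0.609  -0.3401  0.1909] rpy [ 1.8e+02 -1.0e-01  1.0e-01] F [0.6 0.6 0.5] M [-0.04 -0.04  0.06] op 0.0878 j [-13.  24.   1.  -0. -67. 103.]
```

View pics/t1.png

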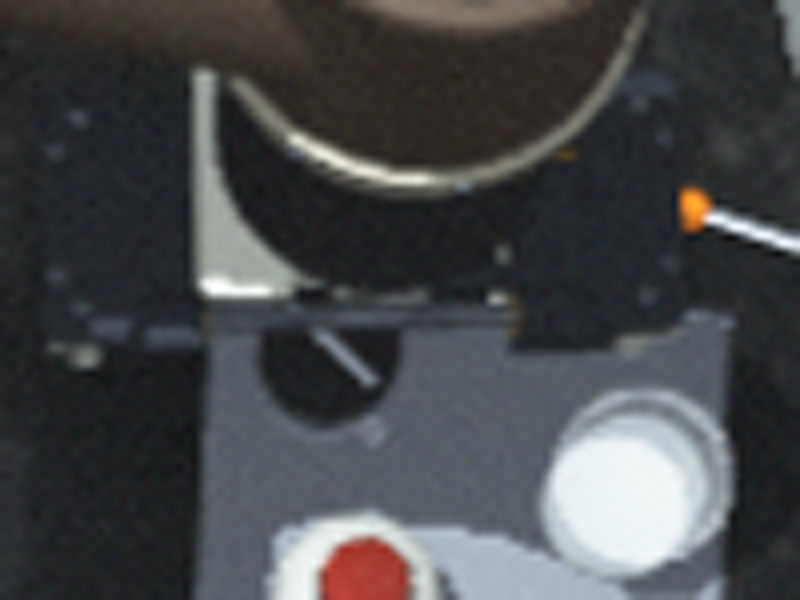

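View pics/s1.png

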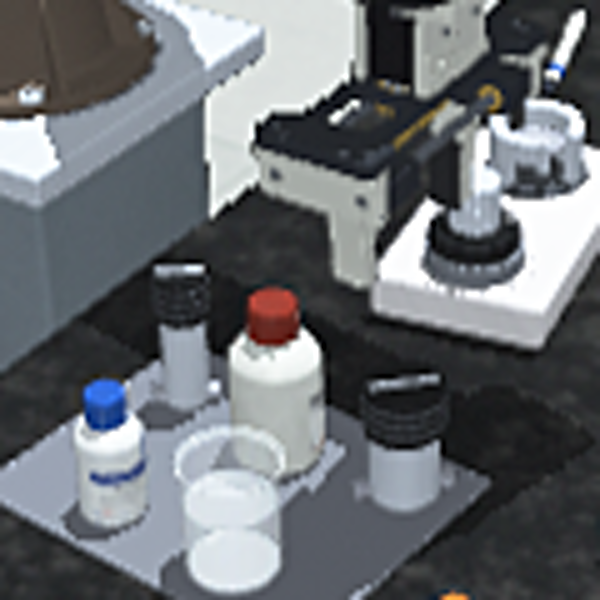

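```bash
python3 - <<'E'
from h import *
S=Cam('side1.png');T=Cam('top1.png')
p=ctrl.get_obs()['tool_pos'];print(p)
r=(0,0,255)
# fingertip rectangles: pads 19 wide at y=+-.044, tip plane
C=[(np.array([p+[dx,s*.044,0] for dx in(-.0095,.0095)]+[p+[dx,s*.065,0] for dx in(.0095,-.0095)]+[p+[-.0095,s*.044,0]]),r) for s in(-1,1)]
S.crop(230,150,300,220,8,'s2.png',C)
E
```

```text
[ 0.60909893 -0.33999755  0.19119013]
```

View pics/s2.png

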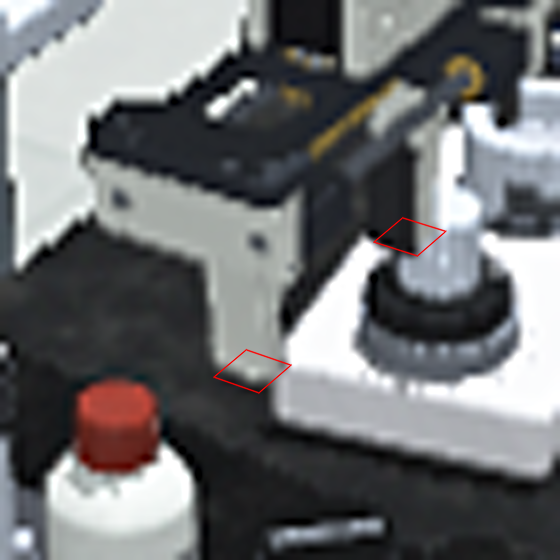

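```bash
python3 -m pendant '[[0,0.003,0.05,0,0,0,1],[0,0.003,0.10,0,0,0,1],[0,0.003,0.125,0,0,0,1],[0,0.003,0.136,0,0,0,1],[0,0.003,0.136,0,0,0,1],[0,0.003,0.136,0,0,0,-1],[0,0.003,0.136,0,0,0,-1],[0,0.003,0.136,0,0,0,-1],[0,0.003,0.136,0,0,0,-1],[0,0.003,0.136,0,0,0,-1],[0,0.003,0.136,0,0,0,-1],[0,0.003,0.136,0,0,0,-1]]'; python3 - <<'E'
from h import *
st()
S=snap('side','side2.png')
S=Cam('side2.png');S.crop(190,140,310,260,5,'s3.png')
E
```

```text
clock: 4.32
tool_pos: [0.6091, -0.3438, 0.0543]
orientation: [180.0, -0.0, 0.0]
force: [-0.3, 2.3, 4.2]
opening: 0.0518
4.33 tcp [ 0.6091 -0.3438  0.0543] rpy [180.  -0.   0.] F [-0.3  2.3  4.2] M [ 0.63  0.09 -0.03] op 0.0518 j [-14.  31.  -7.   0. -52. 104.]
```

View pics/s3.png

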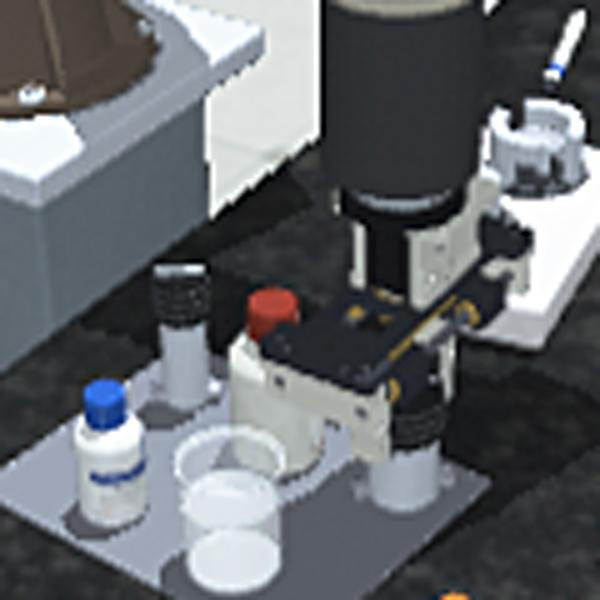

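```bash
python3 -m pendant '[[0,0,-0.03,0,0,0,-1],[0,0,-0.08,0,0,0,-1],[0,0,-0.13,0,0,0,-1],[0,0,-0.15,0,0,0,-1]]'; python3 -c "
from h import *
st();plan(.515,-.004,.205,-72)"
```

```text
clock: 4.88
tool_pos: [0.6098, -0.3444, 0.2072]
orientation: [179.9, -0.2, 0.0]
force: [0.7, 0.4, -3.5]
opening: 0.0514
4.88 tcp [ 0.6098 -0.3444  0.2072] rpy [179.9  -0.2   0. ] F [ 0.7  0.4 -3.5] M [-0.04 -0.09 -0.03] op 0.0514 j [-14.  23.   2.   0. -69. 104.]
shift [-0.0947 -0.3404  0.0014] rot [-1.0000e-03 -4.0000e-03  1.2568e+00] | dist 0.353
```

```bash
python3 -m pendant '[[-0.0945,-0.34,0,0,0,1.257,-1],[-0.0945,-0.34,0,0,0,1.257,-1],[-0.0945,-0.34,0,0,0,1.257,-1],[-0.0945,-0.34,0,0,0,1.257,-1],[-0.0945,-0.34,0,0,0,1.257,-1],[-0.0945,-0.34,0,0,0,1.257,-1],[-0.0945,-0.34,0,0,0,1.257,-1],[-0.0945,-0.34,0,0,0,1.257,-1],[-0.0945,-0.34,0,0,0,1.257,-1],[-0.0945,-0.34,0,0,0,1.257,-1]]'; python3 - <<'E'
from h import *
T=snap('top','top3.png');S=snap('side','side3.png')
st()
T=Cam('top3.png');S=Cam('side3.png')
T.crop(120,130,220,205,8,'t3.png');S.crop(255,100,345,190,6.5,'s3.png')
E
```

```text
clock: 6.12
tool_pos: [0.5144, -0.0046, 0.2037]
orientation: [180.0, -0.0, -71.9]
force: [0.0, 0.6, -2.4]
opening: 0.0517
6.22 tcp [ 0.5145 -0.0045  0.2038] rpy [180.  -0. -72.] F [ 0.  -0.5 -1.8] M [ 0.05 -0.06  0.05] op 0.0516 j [ 21.   6. -21.  -0. -62.  -3.]
```

View pics/t3.png

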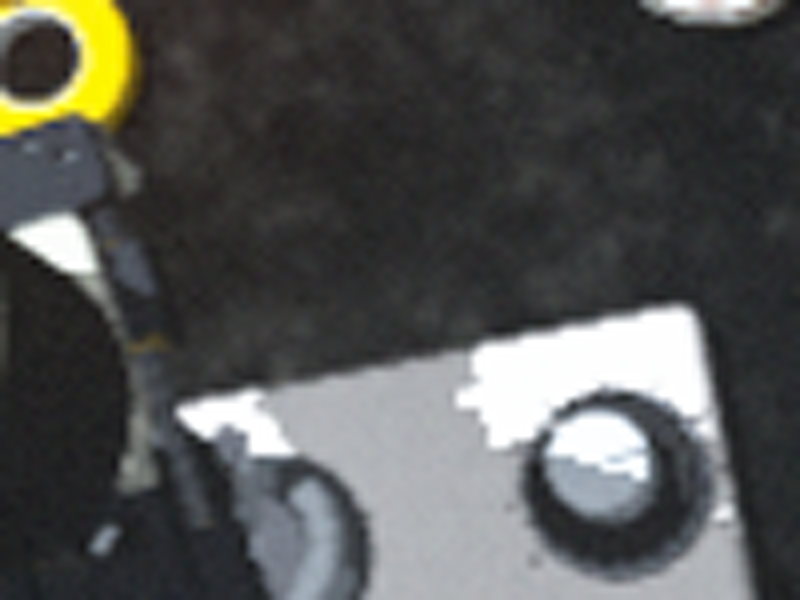

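View pics/s3.png

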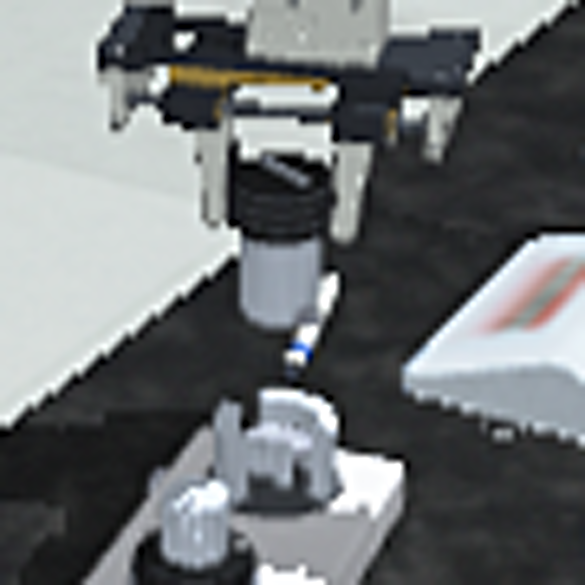

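```bash
cat > ov3.py <<'E'
import sys
from h import *
f,ly,so0,so1,foot,dx,dy=sys.argv[1],*[float(x) for x in sys.argv[2:8]]
S=Cam(f);d0=np.load('pics/'+f+'.npz')
p=ctrl.get_obs()['tool_pos'];c=p[:2]+[dx,dy];z=foot
g=(0,255,0);r=(0,0,255);b=(255,80,0)
a=np.radians(ly);d=np.array([np.cos(a),np.sin(a)]);n=np.array([-d[1],d[0]])
C=[(circ(c,.026,z+.084),r),(circ(c,.026,z+.052),r),(circ(c,.0225,z),b)]
C+=[(np.array([[*(c+k*d),z+.086] for k in(-.022,.022)]),g)]
for s in(1,-1):
    for k in(.0225,.033):
        C.append((np.array([[*(c+s*k*d+w*n),z+h] for w,h in((-.005,.004),(.005,.004),(.005,.012),(-.005,.012),(-.005,.004))]),g))
so=np.array([so0,so1]);C+=[(circ(so,.035,.083),r),(circ(so,.025,.083),b)]
for s in(154.3,-25.7):
    for w in(-.008,.008):
        e=np.radians(s);u=np.array([np.cos(e),np.sin(e)]);m=np.array([-u[1],u[0]])
        C.append((np.array([[*(so+k*u+w*m),.083] for k in(.025,.035)]),g))
box=[int(v) for v in sys.argv[8].split(',')];S.crop(*box,float(sys.argv[9]),'o3.png',C)
E
python3 ov3.py side3.png -25.5 .515 -.004 .1525 0 0 275,105,330,185 7.3
```

```text
(no output)
```

View pics/o3.png

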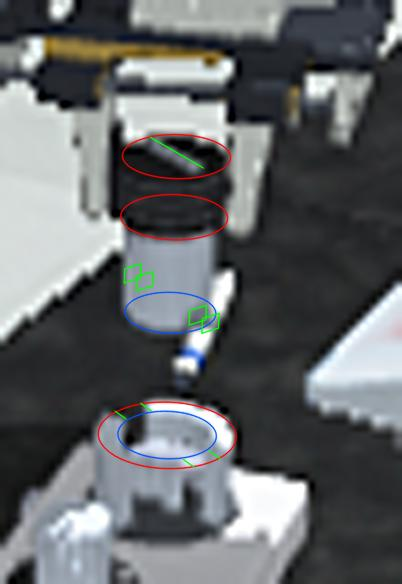

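```bash
python3 -m pendant '[[0,0,0.03,0,0,0,-1],[0,0,0.055,0,0,0,-1],[0,0,0.066,0,0,0,-1],[0,0,0.070,0,0,0,-1],[0,0,0.074,0,0,0,-1],[0,0,0.077,0,0,0,-1],[0,0,0.080,0,0,0,-1],[0,0,0.080,0,0,0,-1]]'; python3 - <<'E'
from h import *
st()
S=snap('side','side4.png')
E
python3 ov3.py side4.png -25.5 .515 -.004 .0725 0 0 275,115,330,195 7.3
```

```text
clock: 7.22
tool_pos: [0.5143, -0.0039, 0.124]
orientation: [180.0, -0.0, -72.0]
force: [-0.9, 0.3, -2.1]
opening: 0.0518
7.22 tcp [ 0.5143 -0.0039  0.124 ] rpy [180.  -0. -72.] F [-0.9  0.3 -2.1] M [0.15 0.06 0.02] op 0.0518 j [ 21.  11. -27.   0. -52.  -3.]
```

View pics/o3.png

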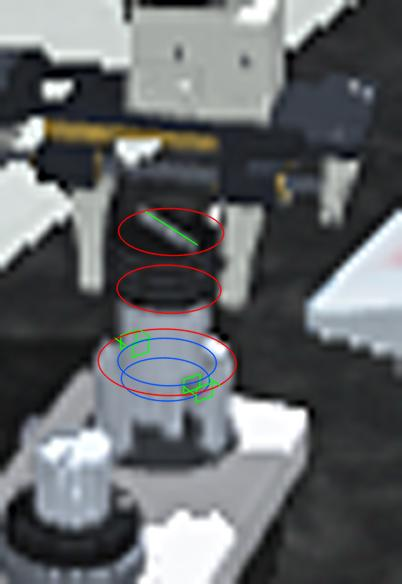

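```bash
python3 -m pendant '[[0,0,0.006,0,0,0,-1],[0,0,0.012,0,0,0,-1],[0,0,0.018,0,0,0,-1],[0,0,0.024,0,0,0,-1],[0,0,0.028,0,0,0,-1],[0,0,0.029,0,0,0,-1],[0,0,0.029,0,0,0,-1]]'; python3 -c "
from h import *
st()"
```

```text
clock: 8.15
tool_pos: [0.5149, -0.0038, 0.0953]
orientation: [-180.0, -0.0, -72.0]
force: [-0.3, 1.6, 5.2]
opening: 0.0516
8.15 tcp [ 0.5149 -0.0038  0.0953] rpy [-180.   -0.  -72.] F [-0.3  1.6  5.2] M [ 0.57  0.45 -0.02] op 0.0516 j [ 21.  13. -29.   0. -48.  -3.]
```

```bash
python3 - <<'E'
from h import *
S=snap('side','side5.png');st()
E
python3 ov3.py side5.png -25.5 .515 -.004 .044 0 0 275,120,330,200 7.3
```

```text
8.2 tcp [ 0.5149 -0.0038  0.0953] rpy [-179.9   -0.   -72. ] F [-0.4  2.4  5.3] M [0.62 0.4  0.  ] op 0.0517 j [ 21.  13. -29.   0. -48.  -3.]
```

View pics/o3.png

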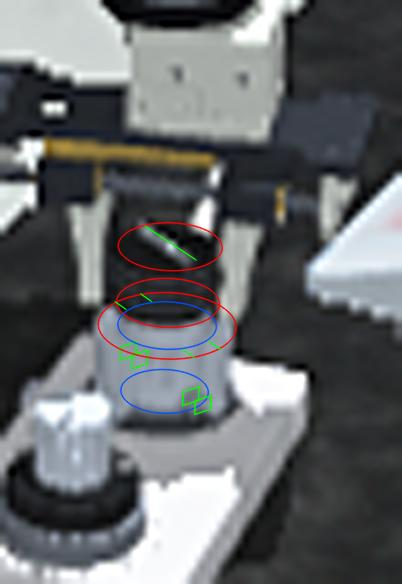

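```bash
python3 -m pendant '[[0,0,0,0,0,0.12,-1],[0,0,0,0,0,0.24,-1],[0,0,0,0,0,0.36,-1],[0,0,0,0,0,0.48,-1],[0,0,0,0,0,0.60,-1],[0,0,0,0,0,0.72,-1],[0,0,0,0,0,0.82,-1],[0,0,0,0,0,0.89,-1],[0,0,0,0,0,0.94,-1],[0,0,0,0,0,0.94,-1]]'; python3 - <<'E'
from h import *
st()
S=snap('side','side6.png')
E
python3 ov3.py side6.png -79.7 .515 -.004 .044 0 0 275,120,330,200 7.3
```

```text
clock: 9.45
tool_pos: [0.5155, -0.003, 0.0956]
orientation: [-179.9, 0.1, -125.9]
force: [-1.4, 5.9, 6.3]
opening: 0.0517
9.45 tcp [ 0.5155 -0.003   0.0956] rpy [-1.799e+02  1.000e-01 -1.259e+02] F [-1.4  5.9  6.3] M [2.03 0.47 0.06] op 0.0517 j [ 22.  13. -29.  -0. -48. -57.]
```

View pics/o3.png

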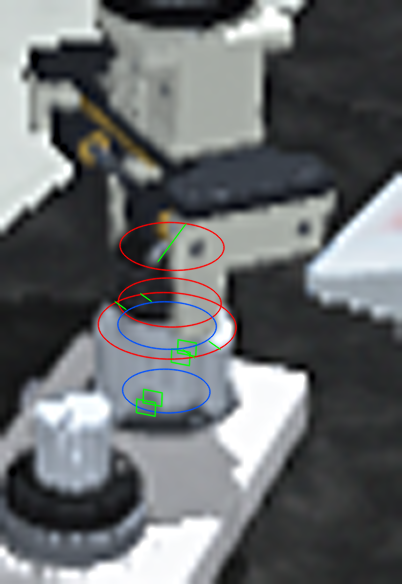

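```bash
python3 -m pendant '[[-0.0008,0.0006,0,0,0,0,-1],[-0.0008,0.0006,0,0,0,0.03,-1],[-0.0008,0.0006,0,0,0,0.06,-1],[-0.0008,0.0006,0,0,0,0.06,-1]]'; python3 -c "
from h import *
st()"
```

```text
clock: 10.0
tool_pos: [0.5153, -0.0027, 0.0956]
orientation: [-179.9, 0.1, -129.3]
force: [-0.4, 2.0, 6.3]
opening: 0.0516
10.0 tcp [ 0.5153 -0.0027  0.0956] rpy [-1.799e+02  1.000e-01 -1.293e+02] F [-0.4  2.   6.3] M [0.7  0.3  0.07] op 0.0516 j [ 22.  13. -29.   0. -48. -61.]
```

```bash
python3 -m pendant '[[0,0,0,0,0,0.03,-1],[0,0,0,0,0,0.05,-1],[0,0,0,0,0,0.05,-1]]'; python3 -c "
from h import *
st()"
```

```text
clock: 10.38
tool_pos: [0.5145, -0.0027, 0.0954]
orientation: [-180.0, 0.0, -132.1]
force: [-2.6, 2.0, 8.8]
opening: 0.0515
10.38 tcp [ 0.5145 -0.0027  0.0954] rpy [-180.     0.  -132.1] F [-2.6  2.   8.8] M [1.18 1.32 0.2 ] op 0.0515 j [ 22.  13. -29.   0. -48. -64.]
```

```bash
python3 -m pendant '[[0,0,0,0,0,-0.03,-1],[0,0,-0.003,0,0,-0.03,-1],[0,0,-0.006,0,0,-0.03,-1],[0,0,-0.008,0,0,-0.03,-1],[0,0,-0.008,0,0,-0.03,-1]]'; python3 -c "
from h import *
st()"
```

```text
clock: 11.0
tool_pos: [0.5145, -0.0028, 0.1031]
orientation: [-180.0, 0.0, -130.5]
force: [-1.5, 1.0, 4.0]
opening: 0.0519
11.0 tcp [ 0.5145 -0.0028  0.1031] rpy [-180.     0.  -130.5] F [-1.5  1.   4. ] M [ 0.71  0.36 -0.02] op 0.0519 j [ 22.  12. -29.   0. -49. -62.]
```

```bash
python3 -m pendant '[[0,0,-0.002,0,0,0,-1],[0,0,-0.003,0,0,0,-1],[0,0,-0.003,0,0,0,-1]]'; python3 -c "
from h import *
st()"
```

```text
clock: 11.38
tool_pos: [0.514, -0.0032, 0.1049]
orientation: [180.0, -0.1, -130.5]
force: [4.4, -2.6, -9.2]
opening: 0.0515
11.38 tcp [ 0.514  -0.0032  0.1049] rpy [ 1.800e+02 -1.000e-01 -1.305e+02] F [ 4.4 -2.6 -9.2] M [-0.62 -1.7   0.25] op 0.0515 j [ 22.  12. -29.   0. -49. -62.]
```

```bash
python3 -m pendant '[[0,0,0.0015,0,0,0,-1],[0,0,0.0015,0,0,0,1],[0,0,0.0015,0,0,0,1],[0,0,0.0015,0,0,0,1],[0,0,0.0015,0,0,0,1],[0,0,-0.02,0,0,0,1],[0,0,-0.06,0,0,0,1],[0,0,-0.09,0,0,0,1],[0,0,-0.10,0,0,0,1]]'; python3 - <<'E'
from h import *
st()
S=snap('side','side7.png');T=snap('top','top7.png')
T=Cam('top7.png');T.crop(120,130,220,205,8,'t7.png')
S=Cam('side7.png');S.crop(255,100,345,215,5,'s7.png')
# model of the locked module
p=np.array([.515,-.004]);z=.054;a=np.radians(-79.7);d=np.array([np.cos(a),np.sin(a)])
C=[(circ(p,.026,z+.084),(0,0,255)),(circ(p,.026,z+.052),(0,0,255)),(np.array([[*(p+k*d),z+.086] for k in(-.022,.022)]),(0,255,0)),(circ(p,.035,.083),(255,80,0))]
S.crop(270,125,330,190,9,'s7o.png',C)
E
```

```text
clock: 12.5
tool_pos: [0.5152, -0.0026, 0.2081]
orientation: [-179.9, 0.2, -130.4]
force: [-0.6, 0.4, 0.2]
opening: 0.0876
12.5 tcp [ 0.5152 -0.0026  0.2081] rpy [-179.9    0.2 -130.4] F [-0.6  0.4  0.2] M [ 0.05 -0.15 -0.01] op 0.0876 j [ 22.   6. -21.   0. -63. -62.]
```

View pics/t7.png

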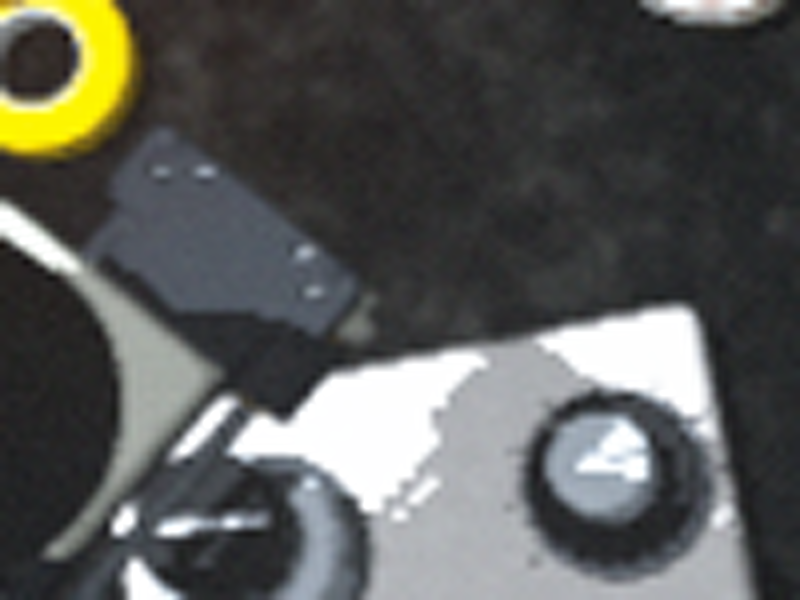

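View pics/s7o.png

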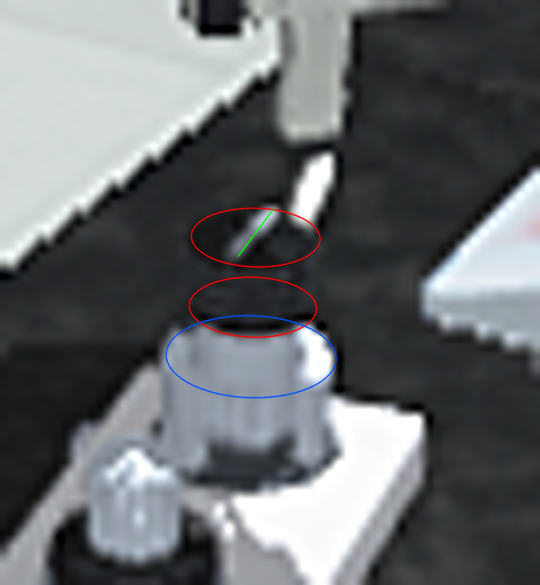

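```bash
python3 -c "
from h import *
st();plan(.539,-.136,.18,-60)"
```

```text
12.6 tcp [ 0.5147 -0.0027  0.2068] rpy [-1.800e+02  1.000e-01 -1.305e+02] F [0.  0.9 0.6] M [ 0.05 -0.13 -0.  ] op 0.0876 j [ 22.   6. -21.  -0. -63. -62.]
shift [ 0.0857 -0.1049  0.0268] rot [-1.7000e-03  9.0000e-04 -1.2296e+00] | dist 0.138
```

```bash
python3 -m pendant '[[0.0857,-0.105,0.027,0,0,-1.23,1],[0.0857,-0.105,0.027,0,0,-1.23,1],[0.0857,-0.105,0.027,0,0,-1.23,1],[0.0857,-0.105,0.027,0,0,-1.23,1],[0.0857,-0.105,0.027,0,0,-1.23,1],[0.0857,-0.105,0.027,0,0,-1.23,1],[0.0857,-0.105,0.027,0,0,-1.23,1],[0.0857,-0.105,0.027,0,0,-1.23,1],[0.0857,-0.105,0.027,0,0,-1.23,1]]'; python3 - <<'E'
from h import *
S=snap('side','side8.png');T=snap('top','top8.png');st()
T=Cam('top8.png');T.crop(125,150,225,225,8,'t8.png')
C=[(circ((.539,-.136),.018,.108),(0,0,255)),(circ((.539,-.136),.0315,.0715),(255,80,0))]
S=Cam('side8.png');S.crop(250,120,330,210,6,'s8.png',C)
plan(.539,-.136,.08,-60)
E
```

```text
clock: 13.72
tool_pos: [0.5382, -0.1362, 0.1782]
orientation: [179.9, 0.0, -60.2]
force: [-0.0, -0.3, 0.4]
opening: 0.0881
13.82 tcp [ 0.5384 -0.1362  0.1786] rpy [180.    0.  -60.1] F [0.4 0.1 0.3] M [ 0.12 -0.04  0.02] op 0.0875 j [  6.  11. -18.  -0. -60.  24.]
shift [ 0.0002 -0.0006  0.0986] rot [ 0.0006  0.0004 -0.0017] | dist 0.099
```

View pics/t8.png

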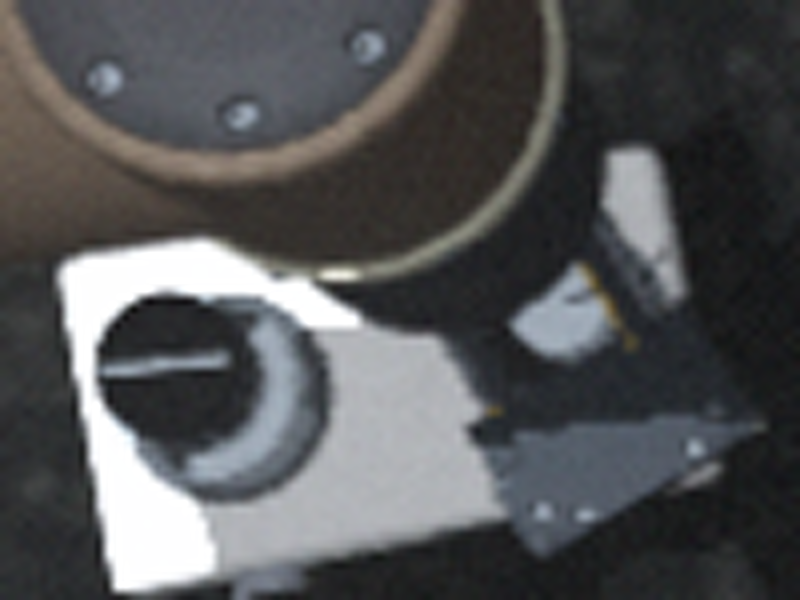

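View pics/s8.png

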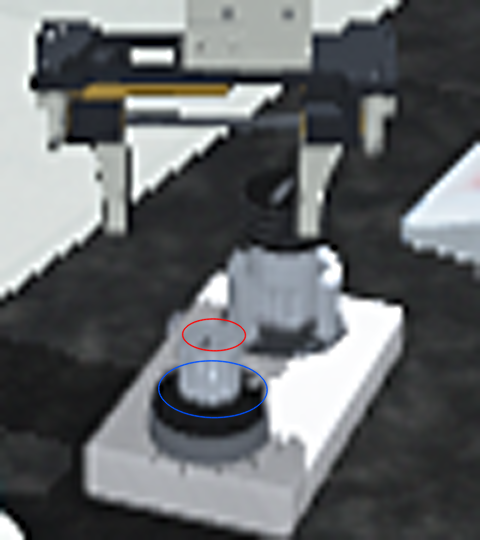

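```bash
python3 - <<'E'
from h import *
T=Cam('top8.png')
f=lambda u,v:T.at_z((125+(u+.5)/8-.5,150+(v+.5)/8-.5),.140)
a,b=f(103,370),f(230,359);print(a,b,(a+b)/2,np.degrees(np.arctan2(*(a-b)[1::-1])), np.linalg.norm(a-b))
# subpixel: weighted line fit of bright pixels on head
im=T.im.astype(float).mean(2);ys,xs=np.mgrid[192:200,137:154]
w=np.clip(im[192:200,137:154]-75,0,None)
print(im[192:200,135:158].astype(int))
cx,cy=(w*xs).sum()/w.sum(),(w*ys).sum()/w.sum();co=np.array([[(w*(xs-cx)**2).sum(),(w*(xs-cx)*(ys-cy)).sum()],[0,(w*(ys-cy)**2).sum()]]);co[1,0]=co[0,1]
v=np.linalg.eigh(co)[1][:,1];A=T.at_z((cx+6*v[0],cy+6*v[1]),.14);B=T.at_z((cx-6*v[0],cy-6*v[1]),.14);print(cx,cy,np.degrees(np.arctan2(*(A-B)[1::-1])),(A+B)/2)
# initial rib same way
T=Cam('top0.png');im=T.im.astype(float).mean(2);print(im[155:173,256:276].astype(int))
E
```

```text
[0.51494873 0.01546642 0.14      ] [ 0.51777615 -0.02798341  0.14      ] [ 0.51636244 -0.0062585   0.14      ] 93.72317036447318 0.043541727631096615
[[254 250 169  40  40  39  39  43  40  40  41  45  38  37  40  43  40  40
   37  41  52 130 167]
 [254 236  69  37  41  44  41  38  41  40  38  35  38  43  52  51  56  66
   51  40  48  84 145]
 [254 239  76  43  50  55  54  61  68  85  86  81  80  86 100 111 113 126
   94  40  49  50 109]
 [254 236  94  92 103 113 118 129 134 159 167 154 152 153 159 159 155 137
   88  44  41  48 104]
 [253 230 123 156 158 164 157 140 119 100  82  64  53  49  43  40  41  42
   44  40  46  50  73]
 [246 228  70  45  40  44  40  39  39  39  37  43  43  44  38  43  40  41
   41  36  47  50  76]
 [236 236 129  41  43  40  42  41  37  40  38  41  42  42  46  37  42  39
   38  41  40  46  90]
 [229 242 162  39  41  38  39  41  40  42  40  38  42  39  42  39  43  42
   37  48  45  61  93]]
143.8298195311182 195.27222128520827 94.54087589564064 [ 0.51604997 -0.00202547  0.14      ]
[[ 58  53  49  47  39  40  46  43  53  54  54  52  48  40  37  39  34  36
   41 
[... 750 characters left out ...]
  53  51
   47  71]
 [153  97  58  59  60  60  58  59  57  57  56 129 224 226 149  72  52  52
   55  76]
 [172 114  59  57  59  62  59  61  57  58  57  59  96 218 227 152  70  49
   62  85]
 [179 139  66  51  61  60  58  58  58  56  55  56  53  76 212 210 109  49
   72  88]
 [178 156  91  51  56  61  63  61  61  57  54  56  56  51  91  89  50  69
   89  86]
 [177 166 115  54  46  52  59  61  59  61  61  58  59  56  52  48  51  81
   88  90]
 [177 173 139  87  56  42  51  54  56  51  55  56  59  56  49  50  70  86
   90  92]
 [183 181 162 123  75  56  48  43  40  45  47  45  40  42  63  79  87  93
   92  91]
 [179 179 174 144 109  82  64  58  61  57  51  57  64  77 101 119 106  91
   91  90]]
```

```bash
python3 -m pendant '[[0,0,0.04,0,0,0,1],[0,0,0.075,0,0,0,1],[0,0,0.092,0,0,0,1],[0,0,0.0985,0,0,0,1],[0,0,0.0985,0,0,0,1]]'; python3 - <<'E'
from h import *
S=snap('side','side9.png');st()
S=Cam('side9.png');S.crop(250,120,330,210,6,'s9.png')
E
```

```text
clock: 14.45
tool_pos: [0.5388, -0.1362, 0.0806]
orientation: [180.0, -0.0, -60.0]
force: [-0.1, -0.2, -0.4]
opening: 0.0876
14.5 tcp [ 0.5392 -0.1362  0.0812] rpy [-180.   -0.  -60.] F [-0.  -0.  -0.4] M [ 0.02  0.02 -0.08] op 0.0877 j [  6.  17. -25.   0. -47.  24.]
```

View pics/s9.png

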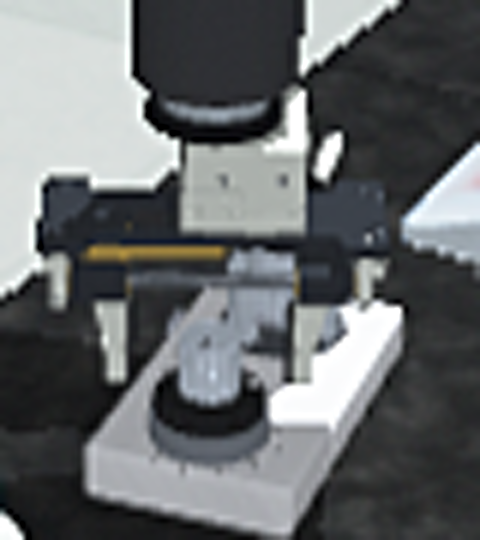

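```bash
python3 -m pendant '[[0,0,0,0,0,0,-1],[0,0,0,0,0,0,-1],[0,0,0,0,0,0,-1],[0,0,0,0,0,0,-1],[0,0,0,0,0,0,-1],[0,0,0,0,0,0,-1],[0,0,0,0,0,0,-1],[0,0,0,0,0,0,-1]]'; python3 -c "
from h import *
st()"
```

```text
clock: 15.5
tool_pos: [0.5393, -0.1359, 0.0806]
orientation: [-179.9, -0.0, -60.0]
force: [3.5, 3.7, -1.0]
opening: 0.0355
15.5 tcp [ 0.5393 -0.1359  0.0806] rpy [-179.9   -0.   -60. ] F [ 3.5  3.7 -1. ] M [ 1.04 -1.1   0.04] op 0.0355 j [  6.  17. -25.  -0. -47.  24.]
```

```bash
python3 -m pendant '[[0,0,0,0,0,0.12,-1],[0,0,0,0,0,0.25,-1],[0,0,0,0,0,0.38,-1],[0,0,0,0,0,0.51,-1],[0,0,0,0,0,0.64,-1],[0,0,0,0,0,0.77,-1],[0,0,0,0,0,0.90,-1],[0,0,0,0,0,1.03,-1],[0,0,0,0,0,1.16,-1],[0,0,0,0,0,1.29,-1],[0,0,0,0,0,1.4,-1],[0,0,0,0,0,1.4,-1]]'; python3 -c "
from h import *
st()"
```

```text
clock: 17.0
tool_pos: [0.5362, -0.1367, 0.0805]
orientation: [179.9, -0.2, -140.2]
force: [-6.4, 0.9, 7.4]
opening: 0.0355
17.0 tcp [ 0.5362 -0.1367  0.0805] rpy [ 179.9   -0.2 -140.2] F [-6.4  0.9  7.4] M [0.38 2.05 0.55] op 0.0355 j [  6.  17. -25.   0. -48. -56.]
```

```bash
python3 - <<'E'
from h import *
S=snap('side','side10.png');T=snap('top','top10.png');st()
S=Cam('side10.png');S.crop(260,140,310,200,10,'s10.png')
T=Cam('top10.png');T.crop(165,160,225,210,12,'t10.png')
T=Cam('top0.png');T.crop(165,160,225,210,12,'t10b.png')
E
```

```text
17.1 tcp [ 0.5362 -0.1367  0.0805] rpy [ 179.9   -0.2 -140.2] F [-5.9  1.7  7.2] M [0.4  2.04 0.54] op 0.0352 j [  6.  17. -25.   0. -48. -56.]
```

View pics/s10.png

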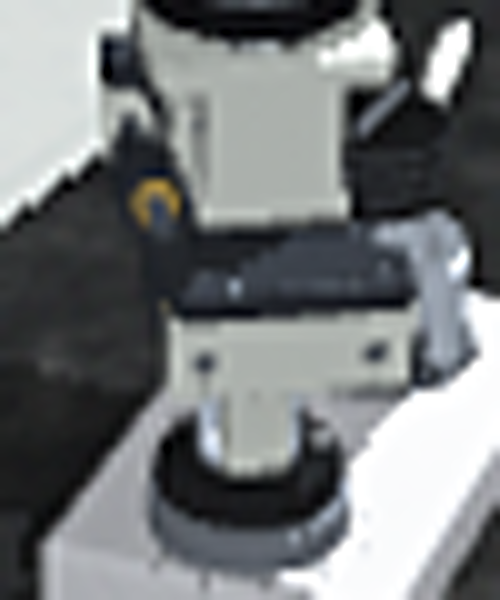

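View pics/t10.png

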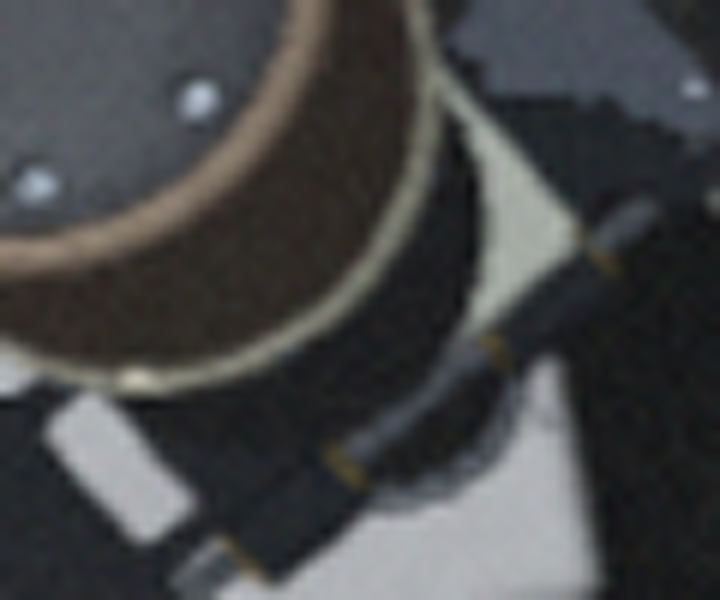

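View pics/t10b.png

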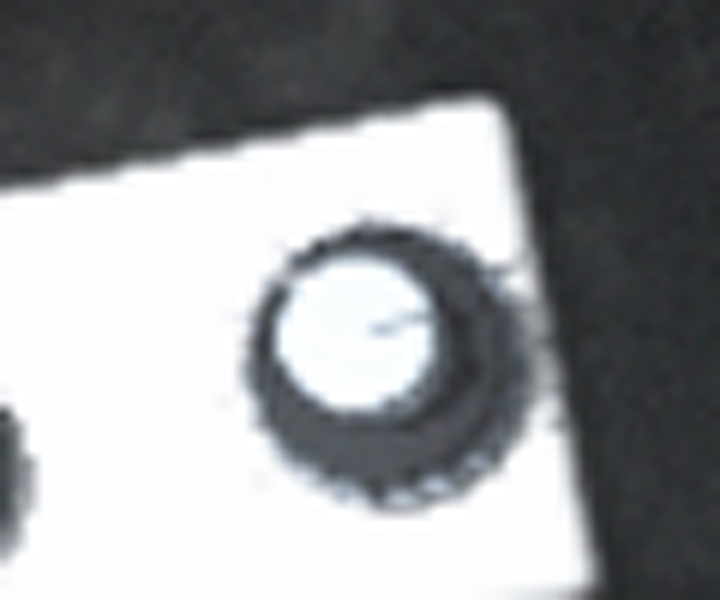

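```bash
python3 -m pendant '[[0,0,0,0,0,0.1,-1],[0,0,0,0,0,0.2,-1]]' ; python3 -c "
from h import *
st()"
```

```text
clock: 17.35
tool_pos: [0.5354, -0.1364, 0.0803]
orientation: [179.9, -0.3, -151.8]
force: [-11.1, 3.8, 10.2]
opening: 0.0356
17.35 tcp [ 0.5354 -0.1364  0.0803] rpy [ 179.9   -0.3 -151.8] F [-11.1   3.8  10.2] M [1.26 3.76 0.89] op 0.0356 j [  6.  17. -25.  -0. -48. -68.]
```

```bash
python3 -m pendant '[[0,0,0,0,0,-0.12,-1],[0,0,0,0,0,-0.25,-1],[0,0,0,0,0,-0.38,-1],[0,0,0,0,0,-0.42,-1],[0,0,0,0,0,-0.42,-1]]' ; python3 -c "
from h import *
st()"
```

```text
clock: 17.98
tool_pos: [0.5364, -0.1374, 0.0803]
orientation: [179.9, -0.2, -127.6]
force: [-3.9, -3.2, 2.6]
opening: 0.0355
17.98 tcp [ 0.5364 -0.1374  0.0803] rpy [ 179.9   -0.2 -127.6] F [-3.9 -3.2  2.6] M [-1.48  1.16  0.06] op 0.0355 j [  6.  17. -25.   0. -48. -44.]
```

```bash
python3 -m pendant '[[0,0,0,0,0,0,1],[0,0,0,0,0,0,1],[0,0,0,0,0,0,1],[0,0,0,0,0,0,1],[0,0,-0.04,0,0,0,1],[0,0,-0.09,0,0,0,1],[0,0,-0.10,0,0,0,1]]' ; python3 - <<'E'
from h import *
S=snap('side','side11.png');T=snap('top','top11.png');st()
S=Cam('side11.png');S.crop(250,120,330,210,6.6,'s11.png')
T=Cam('top11.png');T.crop(125,160,225,230,8,'t11.png')
E
```

```text
clock: 18.85
tool_pos: [0.5406, -0.1362, 0.1843]
orientation: [-179.7, 0.2, -127.5]
force: [0.7, -0.1, -0.4]
opening: 0.0875
18.95 tcp [ 0.5394 -0.1361  0.182 ] rpy [-1.799e+02  1.000e-01 -1.276e+02] F [-0.7 -0.7  0.3] M [ 0.09 -0.09  0.03] op 0.0878 j [  6.  11. -18.   0. -60. -44.]
```

View pics/s11.png

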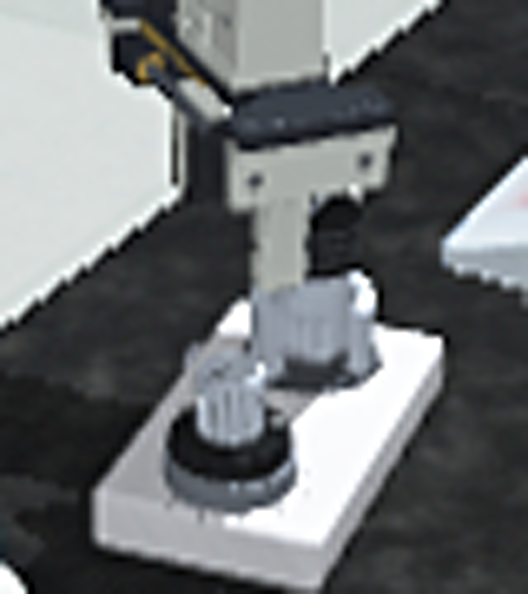

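View pics/t11.png

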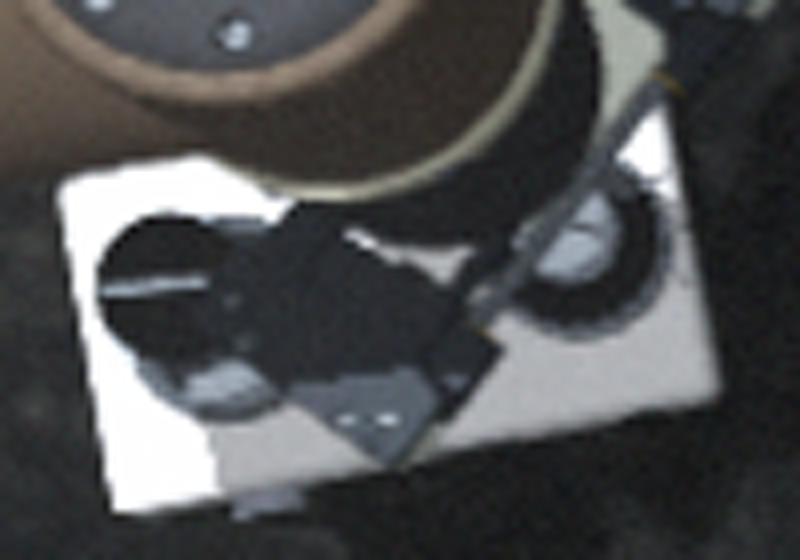

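```bash
python3 -m pendant '[[0,0,0,0,0,-1.71,1],[0,0,0,0,0,-1.71,1],[0,0,0,0,0,-1.71,1],[0,0,0,0,0,-1.71,1],[0,0,0,0,0,-1.71,1],[0,0,0,0,0,-1.71,1],[0,0,0,0,0,-1.71,1],[0,0,0,0,0,-1.71,1],[0,0,0,0,0,-1.71,1],[0,0,0,0,0,-1.71,1],[0,0,0,0,0,-1.71,1]]' ; python3 - <<'E'
from h import *
S=snap('side','side12.png');T=snap('top','top12.png');st()
S=Cam('side12.png');S.crop(250,120,330,210,6.6,'s12.png')
T=Cam('top12.png');T.crop(165,160,225,210,12,'t12.png')
plan(.539,-.136,.087,-30)
E
```

```text
clock: 20.32
tool_pos: [0.5382, -0.1362, 0.1797]
orientation: [180.0, 0.1, -29.8]
force: [1.1, 0.6, 0.3]
opening: 0.0874
20.43 tcp [ 0.5384 -0.1362  0.1801] rpy [180.    0.  -29.8] F [-0.9 -0.3  0.3] M [ 0.04 -0.04  0.01] op 0.0879 j [  6.  11. -18.  -0. -60.  54.]
shift [ 0.0005 -0.0005  0.0931] rot [0.0004 0.0006 0.0041] | dist 0.093
```

View pics/s12.png

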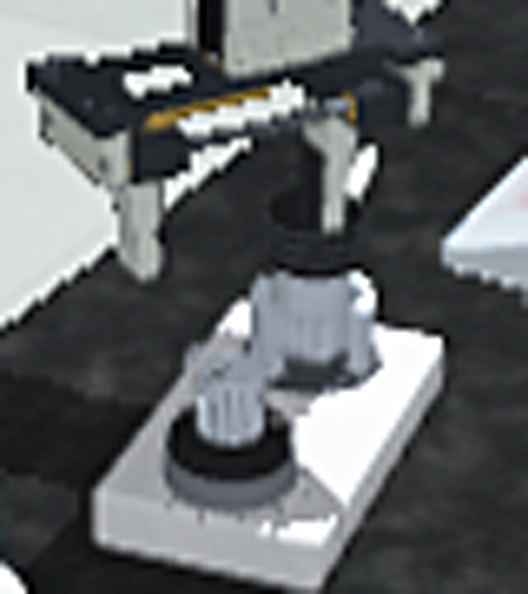

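View pics/t12.png

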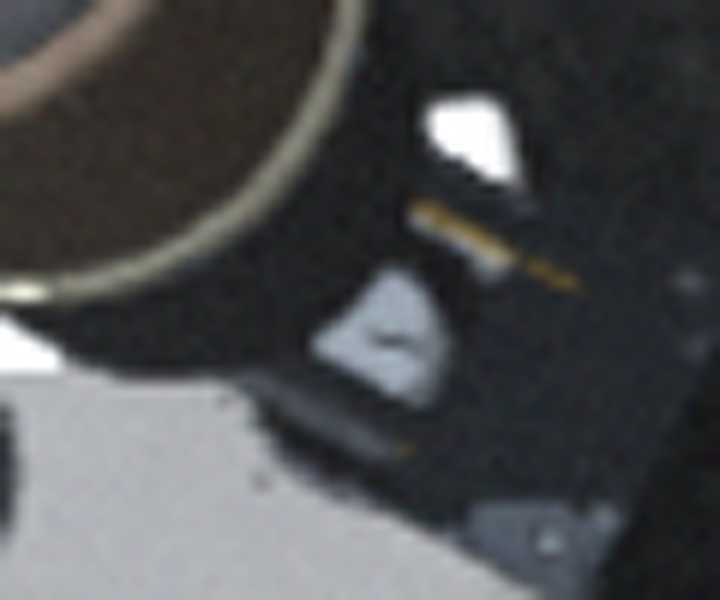

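```bash
python3 - <<'E'
from h import *
row=[]
for n in('side0','side8','side10','side12'):
    im=Cam(n+'.png').im[163:202,268:302]
    im=np.clip(im.astype(float)*(1.0 if n=='side0' else 1.3),0,255).astype(np.uint8)
    row.append(cv2.resize(im,(395,295),interpolation=cv2.INTER_CUBIC))
cv2.imwrite('pics/cmp.png',np.vstack([np.hstack(row[:2]),np.hstack(row[2:])]))
row=[]
for n in('top0','top3','top11','top12'):
    im=Cam(n+'.png').im[175:208,182:216]
    im=np.clip(im.astype(float)*(.85 if n=='top0' else 1.2),0,255).astype(np.uint8)
    row.append(cv2.resize(im,(310,295),interpolation=cv2.INTER_CUBIC))
cv2.imwrite('pics/cmpt.png',np.vstack([np.hstack(row[:2]),np.hstack(row[2:])]))
E
```

```text
(no output)
```

View pics/cmp.png

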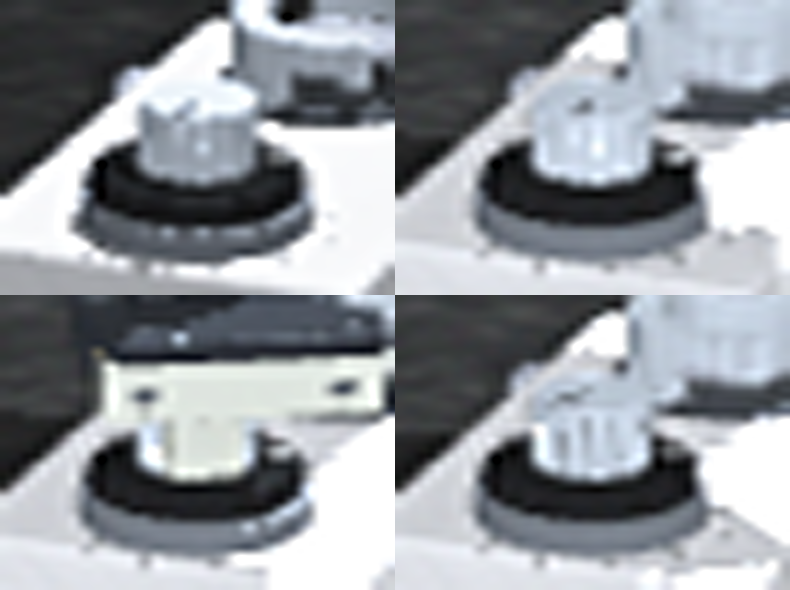

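View pics/cmpt.png

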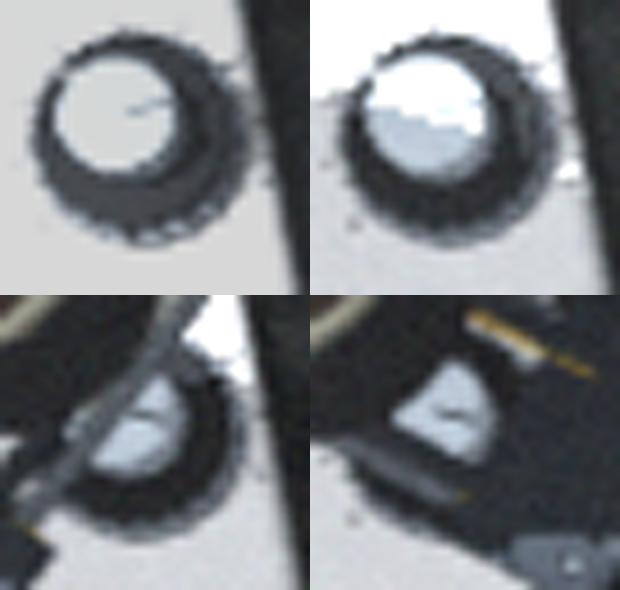

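```bash
python3 -m pendant '[[0,0,0.04,0,0,0,1],[0,0,0.075,0,0,0,1],[0,0,0.090,0,0,0,1],[0,0,0.093,0,0,0,1],[0,0,0.093,0,0,0,-1],[0,0,0.093,0,0,0,-1],[0,0,0.093,0,0,0,-1],[0,0,0.093,0,0,0,-1],[0,0,0.093,0,0,0,-1],[0,0,0.093,0,0,0,-1],[0,0,0.093,0,0,0,-1]]'; python3 -c "
from h import *
st()"; python3 -m pendant '[[0,0,0,0,0,0.1,-1],[0,0,0,0,0,0.2,-1]]';python3 -c "
from h import *
st()"
```

```text
clock: 21.8
tool_pos: [0.5396, -0.1353, 0.0878]
orientation: [-179.9, -0.1, -29.6]
force: [0.8, 5.1, 0.3]
opening: 0.0349
21.8 tcp [ 0.5396 -0.1353  0.0878] rpy [-1.799e+02 -1.000e-01 -2.960e+01] F [0.8 5.1 0.3] M [ 1.81 -0.49  0.  ] op 0.0349 j [  6.  17. -25.  -0. -48.  54.]
clock: 22.05
tool_pos: [0.5395, -0.1355, 0.0878]
orientation: [-179.9, -0.0, -41.2]
force: [1.3, 3.5, 0.8]
opening: 0.0352
22.05 tcp [ 0.5395 -0.1355  0.0878] rpy [-179.9   -0.   -41.2] F [1.3 3.5 0.8] M [ 1.35 -0.25  0.04] op 0.0352 j [  6.  17. -25.  -0. -48.  43.]
```

Free turning (Mz 0.04, about the knob's friction). On in small steps.

```bash
for i in 1; do python3 -m pendant '[[0,0,0,0,0,0.1,-1],[0,0,0,0,0,0.2,-1]]';done; python3 -c "
from h import *
st()"; python3 -m pendant '[[0,0,0,0,0,0.1,-1],[0,0,0,0,0,0.2,-1]]';python3 -c "
from h import *
st()"
```

```text
clock: 22.3
tool_pos: [0.5393, -0.1356, 0.0878]
orientation: [-179.9, -0.0, -52.7]
force: [0.6, 3.1, 2.0]
opening: 0.0353
22.3 tcp [ 0.5393 -0.1356  0.0878] rpy [-179.9   -0.   -52.7] F [0.6 3.1 2. ] M [ 1.26 -0.1   0.62] op 0.0353 j [  6.  17. -25.  -0. -48.  31.]
clock: 22.55
tool_pos: [0.5393, -0.136, 0.0879]
orientation: [-180.0, -0.0, -64.1]
force: [0.4, 1.3, 1.1]
opening: 0.0355
22.55 tcp [ 0.5393 -0.136   0.0879] rpy [-180.    -0.   -64.1] F [0.4 1.3 1.1] M [ 0.34 -0.16  0.96] op 0.0355 j [  6.  17. -25.   0. -48.  20.]
```

```bash
python3 -m pendant '[[0,0,0,0,0,0.1,-1],[0,0,0,0,0,0.2,-1]]';python3 -c "
from h import *
st()"
```

```text
clock: 22.8
tool_pos: [0.5391, -0.1363, 0.0879]
orientation: [-180.0, -0.0, -75.5]
force: [0.5, -0.5, 2.1]
opening: 0.0349
22.8 tcp [ 0.5391 -0.1363  0.0879] rpy [-180.    -0.   -75.5] F [ 0.5 -0.5  2.1] M [-0.18  0.11  0.87] op 0.0349 j [  6.  17. -25.   0. -48.   8.]
```

```bash
python3 -m pendant '[[0,0,0,0,0,0,1],[0,0,0,0,0,0,1],[0,0,0,0,0,0,1],[0,0,0,0,0,0,1],[0,0,0,0,0,0,1],[0,0,-0.05,0,0,0,1],[0,0,-0.10,0,0,0,1],[0,0,-0.16,0,0,0,1],[0,0,-0.2,0,0,0,1]]'; python3 -c "
from h import *
st();plan(.45,-.38,.29,-75)"
```

```text
clock: 23.92
tool_pos: [0.5391, -0.1363, 0.2908]
orientation: [-179.8, -0.1, -75.4]
force: [0.6, 0.6, -0.9]
opening: 0.0878
23.93 tcp [ 0.5391 -0.1363  0.2908] rpy [-1.798e+02 -1.000e-01 -7.540e+01] F [ 0.6  0.6 -0.9] M [ 0.1  -0.14  0.  ] op 0.0878 j [  6.   7.  -9.   0. -74.   9.]
shift [0.2134 0.1475 0.0005] rot [-0.003  -0.0009 -0.0075] | dist 0.259
```

```bash
python3 -m pendant '[[0.213,0.147,0,0,0,0,1],[0.213,0.147,0,0,0,0,1],[0.213,0.147,0,0,0,0,1],[0.213,0.147,0,0,0,0,1],[0.213,0.147,0,0,0,0,1],[0.213,0.147,0,0,0,0,1],[0.213,0.147,0,0,0,0,1]]'; python3 - <<'E'
from h import *
S=snap('side','side13.png');T=snap('top','top13.png');st()
S=Cam('side13.png');T=Cam('top13.png')
T.crop(125,160,225,230,8,'t13.png')
z=.054;p=np.array([.515,-.003]);a=np.radians(94);d=np.array([np.cos(a),np.sin(a)])
C=[(circ(p,.026,z+.084),(0,0,255)),(circ(p,.026,z+.052),(0,0,255)),(circ(p,.035,.083),(255,80,0))]
S.crop(255,120,330,205,7,'s13.png',C)
row=[]
for n in('side0','side13'):
    row.append(cv2.resize(Cam(n+'.png').im[163:202,268:302],(395,455),interpolation=cv2.INTER_CUBIC))
cv2.imwrite('pics/cmp2.png',np.hstack(row))
E
```

```text
clock: 24.8
tool_pos: [0.4504, -0.3784, 0.2876]
orientation: [-180.0, 0.0, -75.4]
force: [0.2, -0.4, -0.5]
opening: 0.0878
24.9 tcp [ 0.4506 -0.3782  0.2878] rpy [-180.    -0.   -75.3] F [-0.6  0.7 -0. ] M [ 0.09  0.02 -0.02] op 0.0877 j [-21.  10.  -5.  -0. -74.  36.]
```

View pics/t13.png

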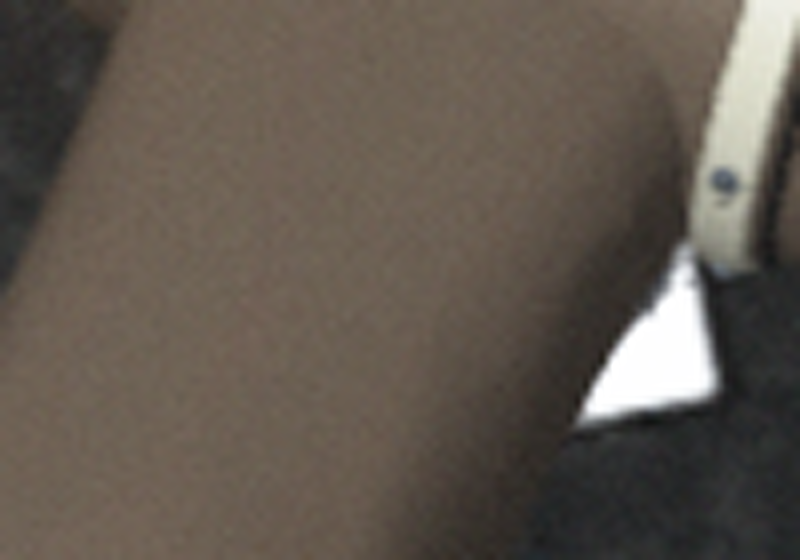

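View pics/s13.png

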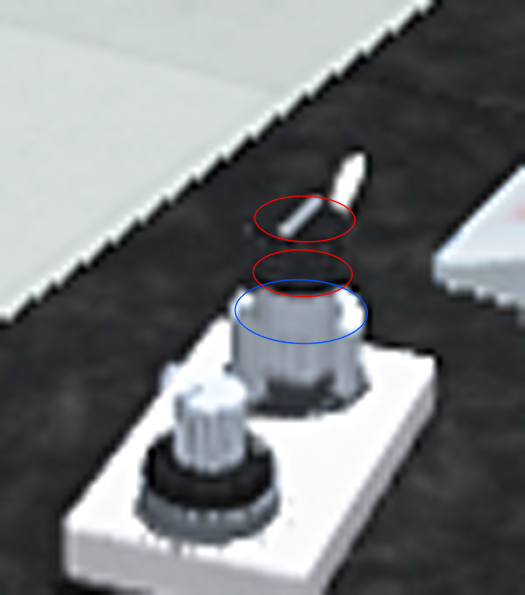

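View pics/cmp2.png

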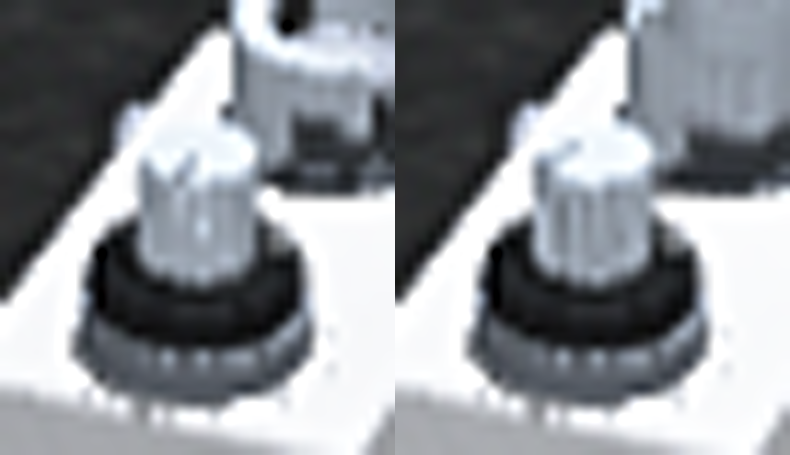

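View pics/top13.png

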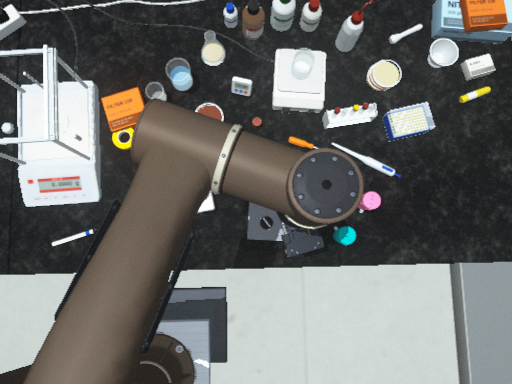

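```bash
python3 -c "
from h import *
plan(.37,.35,.30,-75)"
```

```text
shift [-0.7249 -0.1063 -0.0123] rot [-0.0004 -0.0001 -0.006 ] | dist 0.733
```

```bash
python3 -m pendant '[[-0.725,-0.106,-0.012,0,0,0,1],[-0.725,-0.106,-0.012,0,0,0,1],[-0.725,-0.106,-0.012,0,0,0,1],[-0.725,-0.106,-0.012,0,0,0,1],[-0.725,-0.106,-0.012,0,0,0,1],[-0.725,-0.106,-0.012,0,0,0,1],[-0.725,-0.106,-0.012,0,0,0,1],[-0.725,-0.106,-0.012,0,0,0,1],[-0.725,-0.106,-0.012,0,0,0,1],[-0.725,-0.106,-0.012,0,0,0,1],[-0.725,-0.106,-0.012,0,0,0,1],[-0.725,-0.106,-0.012,0,0,0,1]]'; python3 - <<'E'
from h import *
T=snap('top','top14.png');S=snap('side','side14.png');st()
T=Cam('top14.png')
T.crop(125,160,225,230,8,'t14.png')
E
```

```text
clock: 26.4
tool_pos: [0.3687, 0.3522, 0.2998]
orientation: [-180.0, 0.0, -75.3]
force: [0.4, -1.3, 1.0]
opening: 0.0874
26.5 tcp [0.3689 0.3534 0.2989] rpy [180.   -0.  -75.2] F [ 0.6 -0.9 -1.6] M [-0.03  0.06 -0.  ] op 0.0881 j [ 66.   3. -13.  -0. -75. -51.]
```

View pics/t14.png

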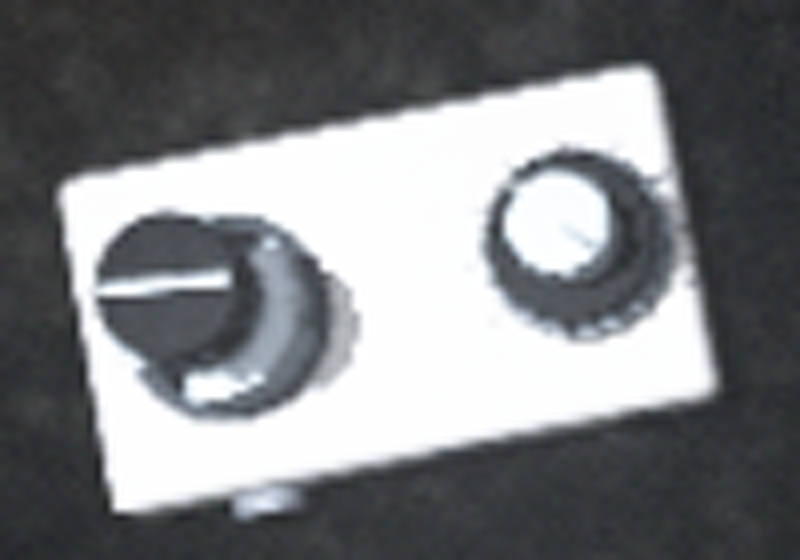

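View pics/top14.png

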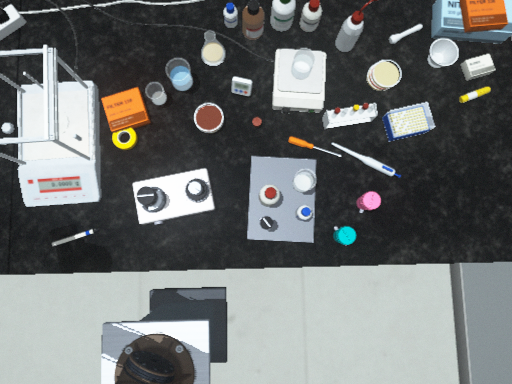

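View pics/side14.png

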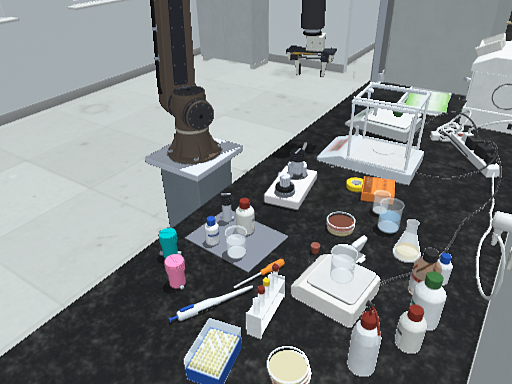

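```bash
python3 - <<'E'
from h import *
for n in('top0','top14'):
    im=Cam(n+'.png').im.mean(2).astype(int);print(n);print(im[180:196,184:205])
T=Cam('top14.png')
c=np.array([.538,-.1355]);C=[]
for a,col in((-137.5,(0,0,255)),(-128,(255,0,0))):
    d=np.radians(10.3+a);C.append((np.array([[*c,.108],[c[0]+.018*np.cos(d),c[1]+.018*np.sin(d),.108]]),col))
C.append((circ(c,.018,.108),(0,200,0)))
T.crop(180,172,215,207,17,'kn.png',C)
S=Cam('side14.png');S.crop(268,163,302,202,17,'kns.png',C)
E
```

```text
top0
[[252 252 253 250 240 244 210  86  93  83  85  82  77  77  74  80  77  93
  138 158 234]
 [253 253 252 252 235 140  96  94 138 165 171 170 145 116  91  77  76  82
   83 105 139]
 [253 252 252 245 203 142 145 186 243 252 252 251 246 223 161  87  79  78
   75  67  80]
 [252 252 245 187 163 196 245 252 251 252 251 251 251 251 239 161  90  74
   76  80  75]
 [252 252 230 129  90 205 249 252 252 252 251 251 251 251 251 241 152  64
   76  76  78]
 [252 245 178  79 129 241 252 252 252 252 252 252 252 251 249 247 199  74
   63  73  73]
 [244 219 128  85 204 249 252 252 252 252 252 251 249 241 221 199 165 102
   56  53  67]
 [252 229 114  85 235 252 252 252 252 252 252 244 207 208 235 249 229 108
   64  52  68]
 [249 189  83  87 234 252 252 252 252 252 252 252 252 252 252 252 228 115
   73  55  69]
 [250 194  85  88 224 251 252 252 252 252 252 252 252 252 252 252 228 119
   71  57  63]
 [244 164  93  86 130 240 253 252 252 252 252 252 252 252 252 245 178 100
   76  51  52]
 [244 171  96  85  84 186 247 253 253 253 252 252 252 252 251 223 121  90
   59  55  53]
 [247 206 106  89  86  98 1
[... 1060 characters left out ...]
1  90 239 253 253 252 252 253 252 243 243 251 252 251 229 122
   83  54  70]
 [250 198  88  87 220 252 253 253 252 253 253 250 236 230 245 250 228 118
   76  52  69]
 [244 167  94  87 130 240 253 253 252 253 253 253 253 241 208 221 182 101
   74  51  53]
 [246 172  95  85  85 178 247 253 253 253 253 253 253 253 248 199 129  92
   65  55  53]
 [249 210 108  90  89  92 211 249 252 253 253 253 252 251 223 127 110  81
   51  52  71]
 [249 245 161  91  89  92 127 146 224 247 250 249 227 145 114 110  93  65
   59  63  76]
 [253 248 182  93  87  90  90  93 122 126 108 169 159 111 109  86  66  62
   76  83  81]
 [253 247 192 120  89  88  91  86  88  94  92  83  84  78  70  61  77  85
   86  85  69]]
```

View pics/kn.png

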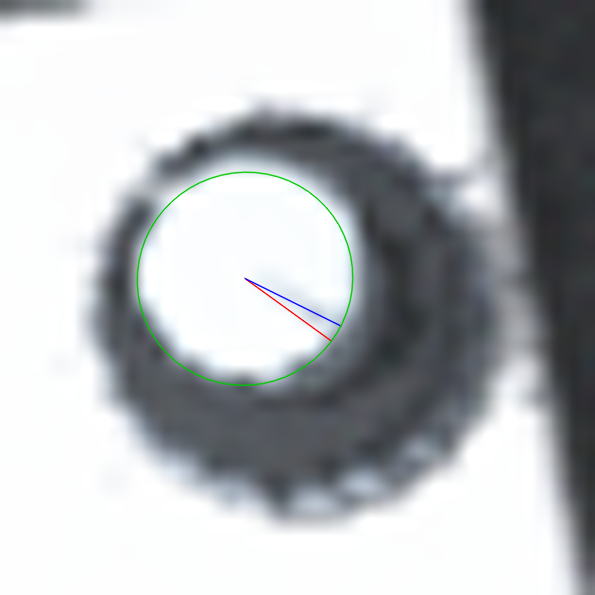

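View pics/kns.png

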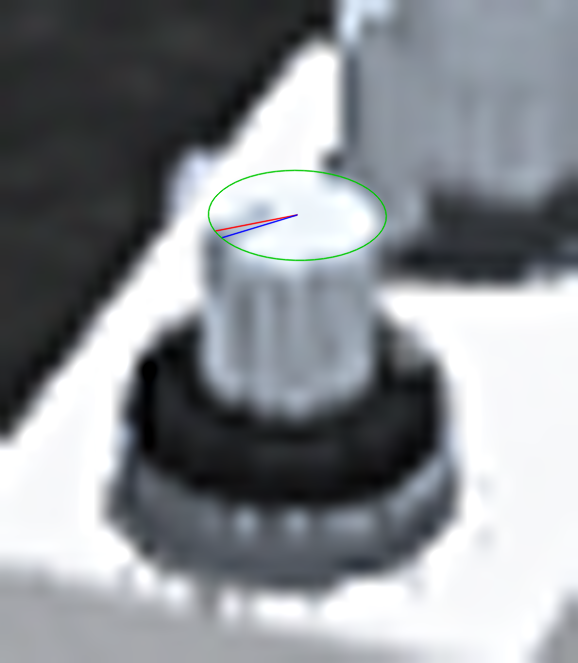

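```bash
python3 - <<'E'
from h import *
d=np.abs(Cam('side0.png').im.astype(int)-Cam('side14.png').im).max(2)
ys,xs=np.where(d[180:280,150:260]>60);print(len(ys),(xs.min()+150,xs.max()+150,ys.min()+180,ys.max()+180) if len(ys) else '')
d=np.abs(Cam('top0.png').im.astype(int)-Cam('top14.png').im).max(2)
ys,xs=np.where(d[175:250,245:360]>60);print(len(ys))
print(ctrl.close_job());st()
E
```

```text
6 (np.int64(258), np.int64(259), np.int64(239), np.int64(242))
27
the job is handed in; nothing more can be done
None
the job is handed in; nothing more can be done
```

The job was done in the order asked and handed in at about 26.5 s. The light module is locked in the socket, and the inner knob is at its clockwise stop.

**Module:** I lowered the stout module in through the slots, pressed it to about 39 mm below the collar, and twisted it about 60° to the stop. It rose until an upward pull met the notch roofs, with the foot at about 54 mm, where locking should put it. It stayed there after I let go. Its rib lies about 6° clockwise of the nominal locked direction, on the stop side of the notch; I left it there.

**Knob:** It started part-way round and turned about 50° before stopping. It met the stop twice at the same place, and the pads slipped at about 0.9 N m. The line on top agrees with 2.4 rad, if zero points to the housing's back. The white mark on the outer ring shows no movement between the first and last pictures.

**One contact:** On the first knob stroke a force of about 12 N sideways and 10 N upward built up. I took it for the gripper body or finger parts touching the fitted module. I backed off, re-gripped about 7 mm higher from another angle and finished from there. The module looked unmoved afterwards.

**Other objects:** A comparison of the first and last pictures showed only a few changed pixels round the slim module, the bottles and the beaker, and I could not see any movement. The arm ended clear of everything with the gripper open.

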